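Stand toppled sample bottles on the filling ledge

ROBOT

A 6-joint arm with a two-finger parallel gripper is mounted at the origin on the work surface. World frame = base frame: x ahead of the robot, y to its left, z up, the work surface at z = 0. Lengths are in m, angles in rad, forces in N, time in s.
With the tool pointing down it reaches from about 0.35 to 0.85 m from the base axis. Payload 8.1 kg.
Tool frame: the origin (TCP) lies where the fingers leave the gripper's body, on its centre line; the fingertips stand 84 mm ahead of it and the grasp point (between the pads) lies 65 mm ahead of it (bot.tips_ahead is the distance from the TCP to the fingertips, in m); z points along the fingers, y is the line along which they close (so a half turn about z gives the same grasp; the last joint's range is limited). The gripper opens to 93 mm and grips with 3 to 60 N. Pads are 15 mm wide; open, the fingers measure 128 mm over their backs; the gripper's body (75 mm by 188 mm) begins 65 mm behind the grasp point.
Start: joints at [-1.369, 0.13, 1.488, -0, 1.523, -0.085], TCP at [0.17, -0.575, 0.303] pointing down, gripper open.
Joint ranges: [-2.96, 2.96], [-0.89, 2.26], [0.02, 2.5], [-1.34, 4.48], [0, 2.73], [-2.66, 2.66]. Speed limits (rad/s): [2.39, 2.39, 2.79, 3.14, 3.14, 3.14].

INTERFACE

Orientations are given as a unit quaternion [w, x, y, z].
In Python, from bench import bot gives the robot as it stands.
- The arm moves only by the tool apply_moves, never from a script. Its argument "series" is a list of rows, each a list of 6 numbers: the shift along the world's x, y, z in m, then the turn, a rotation vector about the world's x, y, z in rad. In form: [[dx, dy, dz, rx, ry, rz], ...]. A call has 1 to 5 rows; each row is the pose to reach, as a shift and turn from the pose commanded when the call began; what a row does not reach only later rows make up. A row lasts 1/10 s, in which the tool goes at most 50 mm and 8.59 degrees, less where a joint would pass 70% of its speed; a pose out of reach is approached as far as the arm can. A call with a gripper value outside its range is refused whole. "grip" is the finger opening in m, from 0 to 0.093, set as the call begins (left out, the last holds). The fingers move at their own pace and stop on an object; the grip force is fixed at half the most. Time passes only in rows, so rows that repeat a pose let the fingers close. It gives the time, the measured TCP pose, the force, the opening and the grip force at its end, in the units of the state.
- bot.read_state(): the state, without advancing time (a new reading comes with each control period).
- bot.capture(name): name is "side" or "top"; returns the picture (400x640x3 uint8, red, green, blue); there is no depth.
- bot.get_calibration(name): a dict with "fx", "fy", "cx", "cy" (pixels), "position" and "rotation" of the camera in the world. Camera axes: x right, y down, z forward; pixel columns grow to the right and rows downward; lengths in m; the calibration is good to about 2 mm. A picture is of the moment at which its call begins. get_calibration takes no time and is no camera call.
- bot.job_done(): hands the job in; it is judged then, once.
The state is a dict: "time": time; "qpos": joint angles; "joint_velocities": joint speeds; "tau": joint torques, N m; "eef_pos": TCP position; "ee_rot": TCP orientation; "wrist_force": force on the tool from outside, world axes, zero at the start; "moment": the same for the moment, N m; "grip_width": opening from 0.0 (shut) to 1.0 (fully open); "gripper_force": force on a finger pad.
Only numpy, scipy, OpenCV 4.12 (cv2) and the standard library are available. Lean on these libraries where they do the work, as an engineer would, in place of code of your own. Each camera call takes 0.05 s, during which the arm holds its last target. There are 200 camera calls.

TASK

The empty sample bottles have been knocked over on the bench. Pull the filling station's narrow ledge all the way out towards you, stand every bottle upright on it, each on its own dark square (any square will do), and only then slide the loaded ledge fully home under the nozzles. All of them must be standing at the end; leave the other things on the bench where they are.

Things in the scene. Friction and masses are not known exactly. Their poses are not given: they have to be found in the camera images.
- bottle_a: empty square bottle of amber glass with white label, 100 g: body 46 x 46 mm, 70 mm tall, sloping shoulder, round neck 27 mm wide (lip 31 mm), 97 mm tall in all. Starts lying on its side on the bench. Origin on its axis 45 mm above its underside (23 mm over the bench when lying, 90 mm when on the ledge); z runs from underside to neck, x and y are normal to the flat sides. May be absent (None).
- bottle_b: another such bottle, the same in all respects. May be absent (None).
- bottle_c: another such bottle, the same in all respects. May be absent (None).
- bottle_d: another such bottle, the same in all respects. May be absent (None).
- station: fixed filling station at the back; origin on the bench under the middle of the ledge when home; x points away from the robot, y left along the ledge. A bar 26 mm wide on end posts (y = +-207 mm) crosses over the origin at z = 196 to 222 mm; four nozzles hang from it to z = 170 mm at x = 0, y = -135, -45, 45, 135 mm. A white housing 110 mm tall stands behind, from x = 65 mm.
- carriage (a joint): slide of the steel ledge, m: 0 = fully home, 0.09 = fully out towards the robot (station -x), end stops at both; 1 to 3 N move it, it stays where left. The ledge is 62 mm deep (x), 340 mm long (y), its flat top 45 mm over the bench; a back stop (face 31 mm beyond the middle line) and end cheeks rise 29 mm above the top; the near edge is open.
- handle (a point): middle of the top of the ledge's black upright handle, 90 mm above the bench, 83 mm in front of the ledge's middle line (moves with it): a plate 10 mm thick along station x, 44 mm wide along y, its upper 50 mm free to pinch from above.
- spot0 (a point): middle of a dark square inlaid in the ledge's top, 45 mm above the bench (moves with the ledge); when the ledge is home it is right under a nozzle. Numbered from right (-y) to left, 90 mm apart; point axes as the station's.
- spot1 (a point): the next such square to the left
- spot2 (a point): the next such square to the left
- spot3 (a point): the next such square to the left
- beaker: glass beaker, 72 mm across, 95 mm tall, standing; origin under its centre. Not part of the job.
- mortar: white mortar with pestle, 104 mm across, 55 mm tall (pestle to 95 mm); origin under its centre. Not part of the job.
- tip_box: blue box of pipette tips, 120 x 85 x 55 mm tall; origin under its centre. Not part of the job.
- petri: two stacked petri dishes, 88 mm across, 29 mm tall; origin under the centre. Not part of the job.
- syringe: plastic syringe lying flat, about 150 mm long along its x, 20 mm high; origin under its middle. Not part of the job.
There are look-alikes about, which are no part of the job. What is shaped like the bottle_b but blue or yellow is not meant.

How it is judged:
On the way, in this order (a step that is already met when the one before it is completed fails the run):
1. the ledge is pulled all the way out (value of joint carriage above 0.082 m), for 0.2 s.
2. with the ledge out, every bottle stands upright on a square of the ledge (value of joint carriage above 0.06 m and angle between each of bottle_a, bottle_b, bottle_c, bottle_d's own z axis and vertical below 0.12 rad and height (world z) of bottle_a between 0.083 and 0.097 m and (horizontal distance between bottle_a and spot0 below 0.016 m or horizontal distance between bottle_a and spot1 below 0.016 m or horizontal distance between bottle_a and spot2 below 0.016 m or horizontal distance between bottle_a and spot3 below 0.016 m) and height (world z) of bottle_b between 0.083 and 0.097 m and (horizontal distance between bottle_b and spot0 below 0.016 m or horizontal distance between bottle_b and spot1 below 0.016 m or horizontal distance between bottle_b and spot2 below 0.016 m or horizontal distance between bottle_b and spot3 below 0.016 m) and height (world z) of bottle_c between 0.083 and 0.097 m and (horizontal distance between bottle_c and spot0 below 0.016 m or horizontal distance between bottle_c and spot1 below 0.016 m or horizontal distance between bottle_c and spot2 below 0.016 m or horizontal distance between bottle_c and spot3 below 0.016 m) and height (world z) of bottle_d between 0.083 and 0.097 m and (horizontal distance between bottle_d and spot0 below 0.016 m or horizontal distance between bottle_d and spot1 below 0.016 m or horizontal distance between bottle_d and spot2 below 0.016 m or horizontal distance between bottle_d and spot3 below 0.016 m)), for 0.2 s.
At the end, for the whole second after the job is handed in: The ledge is home (within 6 mm) and every bottle present stands upright on the ledge (tilt under 0.12 rad, its underside within 7 mm of the ledge's top), its axis within 16 mm of the middle of a square, at rest (value of joint carriage below 0.006 m and angle between each of bottle_a, bottle_b, bottle_c, bottle_d's own z axis and vertical below 0.12 rad and height (world z) of bottle_a between 0.083 and 0.097 m and (horizontal distance between bottle_a and spot0 below 0.016 m or horizontal distance between bottle_a and spot1 below 0.016 m or horizontal distance between bottle_a and spot2 below 0.016 m or horizontal distance between bottle_a and spot3 below 0.016 m) and height (world z) of bottle_b between 0.083 and 0.097 m and (horizontal distance between bottle_b and spot0 below 0.016 m or horizontal distance between bottle_b and spot1 below 0.016 m or horizontal distance between bottle_b and spot2 below 0.016 m or horizontal distance between bottle_b and spot3 below 0.016 m) and height (world z) of bottle_c between 0.083 and 0.097 m and (horizontal distance between bottle_c and spot0 below 0.016 m or horizontal distance between bottle_c and spot1 below 0.016 m or horizontal distance between bottle_c and spot2 below 0.016 m or horizontal distance between bottle_c and spot3 below 0.016 m) and height (world z) of bottle_d between 0.083 and 0.097 m and (horizontal distance between bottle_d and spot0 below 0.016 m or horizontal distance between bottle_d and spot1 below 0.016 m or horizontal distance between bottle_d and spot2 below 0.016 m or horizontal distance between bottle_d and spot3 below 0.016 m) and linear speed of each of bottle_a, bottle_b, bottle_c, bottle_d below 0.02 m/s); the robot touches nothing.
It fails at once if the beaker is shoved away or knocked over (distance of beaker from where it was at the start of the episode above 0.06 m or angle between beaker's own z axis and vertical above 0.6 rad).
It fails at once if the mortar is shoved away or knocked over (distance of mortar from where it was at the start of the episode above 0.06 m or angle between mortar's own z axis and vertical above 0.6 rad).
It fails at once if the tip box is shoved away or knocked over (distance of tip_box from where it was at the start of the episode above 0.06 m or angle between tip_box's own z axis and vertical above 0.6 rad).
It fails at once if the petri dishes is shoved away or knocked over (distance of petri from where it was at the start of the episode above 0.06 m or angle between petri's own z axis and vertical above 0.6 rad).
It fails at once if the syringe is shoved away or knocked over (distance of syringe from where it was at the start of the episode above 0.06 m or angle between syringe's own z axis and vertical above 0.6 rad).
Of bottle_a, bottle_b, bottle_c, bottle_d only 3 to 4 are there at a start; the rules pass over those that are not, and their reading is None.
At some moment in a run one of bottle_a, bottle_b, bottle_c, bottle_d may be knocked a few centimetres aside while the robot is not near it.
Once in a run the grip may slacken for a moment while it holds something.
It also fails if it takes over 210 s, if anything falls off the work surface, if the arm or the gripper's body presses on something with over 40 N, if the wrist force passes 120 N, or if a joint passes its speed limit or range.

## Working session

There is one attempt and no reset: what is moved stays moved. The work goes in short steps, Python scripts to look and compute and a tool call to move; the robot and the scene stay as the last step left them, time stands still between calls to the robot, and variables do not carry over. Pictures are saved under pics/ and viewed, at most 14 in all, crops included, and the job is handed in when it is done.

Besides the shell and the picture viewer there is one more tool, called as name(argument=value, ...), one argument or row to a line, values as JSON. apply_moves: Moves the arm, as the interface text tells. Its arguments: {"type":"object","properties":{"series":{"type":"array","items":{"type":"array","items":{"type":"number"}}},"grip":{"type":"number"}},"required":["series"]}

```bash
mkdir -p pics; ls; python3 - <<'E'
from bench import bot
import cv2
for n in ("top","side"):
    im=bot.capture(n); cv2.imwrite(f"pics/{n}0.png",cv2.cvtColor(im,cv2.COLOR_RGB2BGR))
    c=bot.get_calibration(n); print(n,c)
print(bot.read_state())
E
```

```text
pics
top {'fx': 380.81303822394534, 'fy': 380.81303822394534, 'cx': 320.3684267238601, 'cy': 204.73473218082964, 'position': array([ 3.02211664e-01, -8.55978709e-04,  1.07201504e+00]), 'rotation': array([-0.06333225,  0.70556466, -0.70280909,  0.0650148 ])}
side {'fx': 514.3061714017699, 'fy': 514.3061714017699, 'cx': 325.18950992112326, 'cy': 200.24654525845844, 'position': array([0.43869419, 1.29360037, 1.10426284]), 'rotation': array([ 0.00852011, -0.01165327,  0.90129144, -0.43297268])}
{'time': 0.1, 'qpos': array([-1.36939243e+00,  1.31076809e-01,  1.48917076e+00, -3.50681989e-05,
        1.52301622e+00, -8.54256818e-02]), 'joint_velocities': array([ 2.32449136e-03, -2.17888811e-03, -2.50523968e-03,  7.07655513e-04,
       -5.45919827e-04,  5.88992645e-05]), 'tau': array([ 1.77614515e-03, -5.61341000e+01, -4.93096054e+01,  7.70889851e-02,
        2.91563821e-02, -6.76446325e-05]), 'eef_pos': array([ 0.16966799, -0.57511404,  0.30179731]), 'ee_rot': array([-8.33148508e-04,  9.89733246e-01,  1.42924469e-01, -6.59106387e-05]), 'wrist_force': array([-0.45649447,  0.47032238,  0.02153056]), 'moment': array([-0.01476257, -0.03122813,  0.05432423]), 'gripper_force': 0.0, 'grip_width': 1.002045075439199}
```

View pics/top0.png

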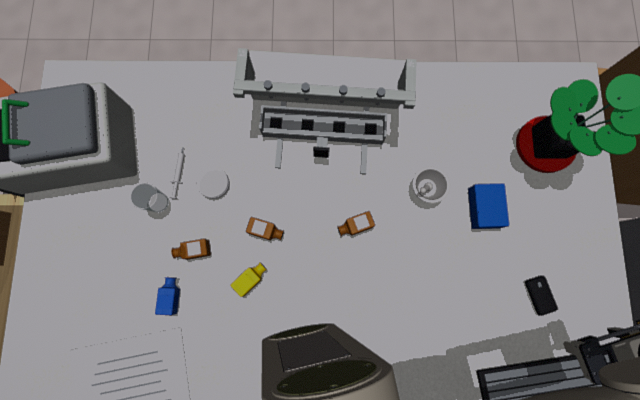

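View pics/side0.png

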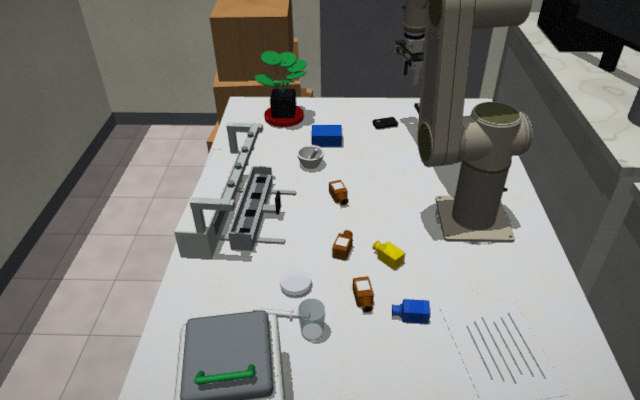

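The top view shows three amber bottles at about (360,223), (264,229) and (191,249). The blue bottle (167,297) and the yellow one (248,280) are look-alikes and not wanted. The ledge is at (325,125), with its handle at (321,151). Next I'll measure these positions.

```bash
cat > h.py <<'E'
import numpy as np, cv2
from bench import bot
from scipy.spatial.transform import Rotation as R
def cal(n):
    c=bot.get_calibration(n); q=c["rotation"]
    return c, (R.from_quat([q[1],q[2],q[3],q[0]]).as_matrix() if np.size(q)==4 else np.array(q))
def ray(n,uv,z):
    c,M=cal(n); d=M@np.array([(uv[0]-c["cx"])/c["fx"],(uv[1]-c["cy"])/c["fy"],1]); p=np.array(c["position"])
    return p+d*(z-p[2])/d[2]
def proj(n,P):
    c,M=cal(n); v=(np.atleast_2d(P)-c["position"])@M
    return np.c_[c["fx"]*v[:,0]/v[:,2]+c["cx"],c["fy"]*v[:,1]/v[:,2]+c["cy"]]
def snap(n,f=None):
    im=cv2.cvtColor(bot.capture(n),cv2.COLOR_RGB2BGR)
    if f: cv2.imwrite("pics/"+f,im)
    return im
def blobs(m,lo=20):
    k,l,s,c=cv2.connectedComponentsWithStats(m.astype(np.uint8))
    return [(c[i],s[i],l==i) for i in range(1,k) if s[i][4]>=lo]
E
python3 - <<'E'
from h import *
im=cv2.imread("pics/top0.png"); hsv=cv2.cvtColor(im,cv2.COLOR_BGR2HSV)
big=cv2.resize(im[40:320,140:450],None,fx=2.55,fy=2.1*0+2.55,interpolation=cv2.INTER_CUBIC)[:600,:800]
big=cv2.resize(im[75:275,160:425],None,fx=3,fy=3,interpolation=cv2.INTER_CUBIC); cv2.imwrite("pics/crop1.png",big); print(big.shape)
am=(hsv[...,0]>4)&(hsv[...,0]<20)&(hsv[...,1]>120)&(hsv[...,2]>50)
am[:190]=0; am[290:]=0; am[:,:150]=0; am[:,420:]=0
am=cv2.morphologyEx(am.astype(np.uint8),cv2.MORPH_CLOSE,np.ones((3,3)))
for c,s,l in blobs(am):
    cn=max(cv2.findContours(l.astype(np.uint8),0,2)[0],key=cv2.contourArea); r=cv2.minAreaRect(cn); print("amber",c.round(1),s,r)
g=cv2.cvtColor(im,cv2.COLOR_BGR2GRAY); d=(g<50); d[:,:240]=0; d[:,410:]=0; d[:100]=0; d[165:]=0
for c,s,l in blobs(d): 
    print("dark",c.round(1),s,ray("top",c,.045).round(4),ray("top",c,.09).round(4))
E
```

```text
(600, 795, 3)
amber [354.5 225.2] [338 212  37  24 324] ((355.3835754394531, 224.35618591308594), (16.385761260986328, 35.11235046386719), 69.44395446777344)
amber [265.4 230.1] [246 218  37  22 315] ((264.5946044921875, 229.5675811767578), (35.29030990600586, 16.321767807006836), 17.10272979736328)
amber [189.2 250.2] [172 239  35  20 304] ((188.97999572753906, 249.6400146484375), (16.457462310791016, 34.972103118896484), 79.69515228271484)
dark [380.  101.3] [350 100  54   6 145] [ 0.7952 -0.1741  0.045 ] [ 0.7736 -0.1665  0.09  ]
dark [310.6 120.7] [261 108 124  32 596] [0.7351 0.026  0.045 ] [0.7162 0.0248 0.09  ]
dark [275.5 122.5] [270 118  12  10 119] [0.729  0.1259 0.045 ] [0.7103 0.1203 0.09  ]
dark [307.  124.6] [301 120  13  11 118] [0.7232 0.036  0.045 ] [0.7047 0.0344 0.09  ]
dark [338.6 126.6] [333 122  12  11 119] [ 0.7176 -0.0542  0.045 ] [ 0.6994 -0.0518  0.09  ]
dark [370.4 128.7] [364 124  13  11 123] [ 0.7117 -0.1446  0.045 ] [ 0.6938 -0.1383  0.09  ]
dark [355.7 140.2] [328 137  57   7 183] [ 0.6771 -0.1023  0.045 ] [ 0.6606 -0.0979  0.09  ]
dark [320.8 151.9] [314 147  15  11 133] [ 0.6421 -0.0035  0.045 ] [ 0.6273 -0.0034  0.09  ]
```

View pics/crop1.png

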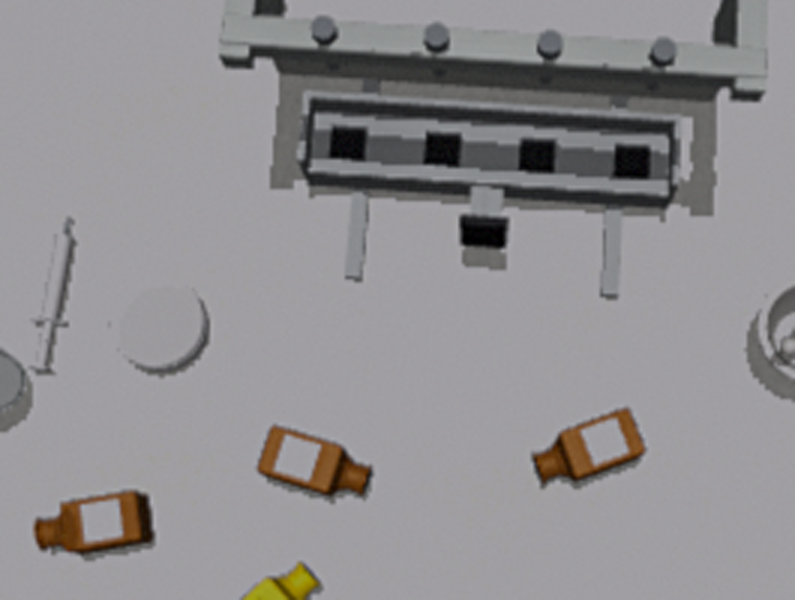

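```bash
cat >> h.py <<'E'
def sil(p,n="top"):
    x,y,a=p; m=np.zeros((1600,2560),np.uint8); c,s=np.cos(a),np.sin(a)
    def hull(z0,z1,w0,w1):
        P=[]
        for z,w in((z0,w0),(z1,w1)):
            for i in(-1,1):
                for j in(-1,1):
                    l=z-.045; P.append([x+c*l-s*i*w,y+s*l+c*i*w,.023+j*w])
        q=cv2.convexHull(((proj(n,P)+.5)*4).astype(np.int32)); cv2.fillConvexPoly(m,q,1)
    hull(0,.07,.023,.023); hull(.07,.078,.023,.0135); hull(.076,.09,.013,.013); hull(.088,.097,.0145,.0145)
    return cv2.resize(m.astype(np.float32),(640,400),interpolation=cv2.INTER_AREA)
def amber(im):
    h=cv2.cvtColor(im,cv2.COLOR_BGR2HSV); a=((h[...,0]>4)&(h[...,0]<20)&(h[...,1]>120)&(h[...,2]>40)).astype(np.uint8)
    o=[]
    for c,s,l in blobs(cv2.morphologyEx(a,cv2.MORPH_CLOSE,np.ones((3,3))),60):
        if s[4]>800: continue
        cn,_=cv2.findContours(l.astype(np.uint8),cv2.RETR_EXTERNAL,2); m=np.zeros(l.shape,np.uint8); cv2.drawContours(m,cn,-1,1,-1); o.append((c,m))
    return o
def fit(m,x0,n="top"):
    from scipy.optimize import minimize
    f=lambda p:np.abs(sil(p,n)-m).sum()/m.sum()
    S=np.array([x0]+[np.array(x0)+d for d in np.diag([.012,.012,.25])])
    r=minimize(f,x0,method="Nelder-Mead",options=dict(initial_simplex=S,xatol=2e-4,fatol=1e-4,maxiter=150)); return r.x,r.fun
def ori(head,el,ys=1):
    """tool rotation: pointing with heading head, el below horizontal, closing axis horizontal (ys=+1: left of heading)"""
    z=np.array([np.cos(head)*np.cos(el),np.sin(head)*np.cos(el),-np.sin(el)]); y=ys*np.array([-np.sin(head),np.cos(head),0])
    return np.c_[np.cross(y,z),y,z]
def wrist(M,q1,q23): return ((R.from_euler("ZY",[q1,q23]).inv()*R.from_matrix(M)).as_euler("ZYZ")).round(2)
def state():
    s=bot.read_state(); q=s["ee_rot"]; return np.array(s["eef_pos"]),R.from_quat([q[1],q[2],q[3],q[0]]).as_matrix(),s
E
python3 - <<'E'
from h import *
p,M,s=state(); print(M.round(3)); print("chk",wrist(M,s["qpos"][0],s["qpos"][1]+s["qpos"][2]))
for n in("top","side"):
  for c,m in amber(cv2.imread(f"pics/{n}0.png")):
    b=None
    P=ray(n,c,.023)
    if not(.2<P[0]<.75 and abs(P[1])<.6): continue
    for a in np.arange(-3,3,.8):
        r=fit(m,[P[0],P[1],a],n)
        if b is None or r[1]<b[1]: b=r
    print(n,c.round(),b[0].round(4),round(b[1],3))
F=ori(-.064,np.pi/4,1); print([wrist(ori(-.064,np.pi/4,k),.1,1.6) for k in(1,-1)], [wrist(ori(-.064,1.13,k),0,1.6) for k in(1,-1)])
E
```

```text
[[ 0.959  0.283 -0.   ]
 [ 0.283 -0.959  0.002]
 [ 0.    -0.002 -1.   ]]
chk [-0.    1.52  1.49]
top [354. 225.] [ 0.4399 -0.1021  1.9908] 0.193Traceback (most recent call last):
  File "<stdin>", line 9, in <module>
  File "h.py", line 42, in fit
    r=minimize(f,x0,method="Nelder-Mead",options=dict(initial_simplex=S,xatol=2e-4,fatol=1e-4,maxiter=150)); return r.x,r.fun
    res = _minimize_neldermead(fun, x0, args, callback, bounds=bounds,
                               **options)
    fsim[k] = func(sim[k])
              ~~~~^^^^^^^^
    fx = function(np.copy(x), *(wrapper_args + args))
  File "h.py", line 40, in <lambda>
    f=lambda p:np.abs(sil(p,n)-m).sum()/m.sum()
                      ~~~^^^^^
  File "h.py", line 29, in sil
    hull(0,.07,.023,.023); hull(.07,.078,.023,.0135); hull(.076,.09,.013,.013); hull(.088,.097,.0145,.0145)
    ~~~~^^^^^^^^^^^^^^^^^
  File "h.py", line 28, in hull
    q=cv2.convexHull(((proj(n,P)+.5)*4).astype(np.int32)); cv2.fillConvexPoly(m,q,1)
                       ~~~~^^^^^
  File "h.py", line 11, in proj
    c,M=cal(n); v=(np.atleast_2d(P)-c["position"])@M
        ~~~^^^
  File "h.py", line 5, in cal
    c=bot.get_calibration(n); q=c["rotation"]
ValueError: time passes only in moves, steps and waits
```

```bash
sed -i 's/^def cal(n):/import functools\n@functools.lru_cache\ndef cal(n):/' h.py
python3 - <<'E'
from h import *
for n in("top","side"):
  for c,m in amber(cv2.imread(f"pics/{n}0.png")):
    b=None
    P=ray(n,c,.023)
    if not(.2<P[0]<.75 and abs(P[1])<.6): continue
    for a in np.arange(-3,3,.8):
        r=fit(m,[P[0],P[1],a],n)
        if b is None or r[1]<b[1]: b=r
    print(n,c.round(),m.sum(),b[0].round(4),round(b[1],3))
    if n=="top":
        u=b[0][2]; h=u+np.pi
        q1=np.arctan2(P[1]+.1*np.sin(u),P[0]+.1*np.cos(u))
        for el in(.785,1.05):
          for k in(1,-1): print("   pick",el,k,[wrist(ori(h,el,k),q1,q)-[0,0,1.57] for q in(1.4,1.8)])
for el in(.785,):
   for k in(1,-1): print("place",k,[wrist(ori(-.064,el,k),q1,1.6)-[0,0,1.57] for q1 in(-.1,.1)])
for k in(1,-1): print("handle",k,wrist(ori(-.064,1.13,k),0,1.6)-[0,0,1.57])
E
```

```text
top [354. 225.] 504 [ 0.4399 -0.1021  1.9908] 0.193
   pick 0.785 1 [array([-0.71,  1.4 , -0.43]), array([-0.8 ,  1.1 , -0.15])]
   pick 0.785 -1 [array([-0.71,  1.4 , -3.58]), array([-0.8 ,  1.1 , -3.29])]
   pick 1.05 1 [array([-0.47,  1.51, -0.46]), array([-0.51,  1.16, -0.27])]
   pick 1.05 -1 [array([-0.47,  1.51, -3.6 ]), array([-0.51,  1.16, -3.41])]
top [266. 230.] 321 [ 0.4242  0.1529 -1.9056] 0.885
   pick 0.785 1 [array([ 0.7 ,  1.37, -2.68]), array([ 0.8 ,  1.08, -2.97])]
   pick 0.785 -1 [array([0.7 , 1.37, 0.46]), array([0.8 , 1.08, 0.17])]
   pick 1.05 1 [array([ 0.46,  1.5 , -2.65]), array([ 0.51,  1.14, -2.84])]
   pick 1.05 -1 [array([0.46, 1.5 , 0.5 ]), array([0.51, 1.14, 0.3 ])]
top [190. 250.] 321 [0.3695 0.3501 1.6717] 1.107
   pick 0.785 1 [array([-0.68,  2.24,  0.51]), array([-0.55,  1.91,  0.77])]
   pick 0.785 -1 [array([-0.68,  2.24, -2.63]), array([-0.55,  1.91, -2.37])]
   pick 1.05 1 [array([-0.41,  2.09,  0.66]), array([-0.36,  1.72,  0.82])]
   pick 1.05 -1 [array([-0.41,  2.09, -2.48]), array([-0.36,  1.72, -2.32])]
side [338. 193.] 230 [ 0.4401 -0.1004 -4.4658] 0.708
side [342. 247.] 308 [ 0.4234  0.1518 -1.7341] 0.617
side [363. 294.] 364 [ 0.3702  0.3358 -1.4675] 0.739
place 1 [array([ 0.04,  0.76, -1.62]), array([-0.17,  0.77, -1.33])]
place -1 [array([0.04, 0.76, 1.52]), array([-0.17,  0.77, -4.47])]
handle 1 [-0.03  1.1  -1.5 ]
handle -1 [-0.03  1.1  -4.64]
```

```bash
sed -i 's/MORPH_CLOSE,np.ones((3,3))),60/MORPH_CLOSE,np.ones((5,5))),60/; s/>120)&(h\[...,2\]>40/>100)\&(h[...,2]>30/' h.py
cat >> h.py <<'E'
def find(n,im,allang=True):
  o=[]
  for c,m in amber(im):
    P=ray(n,c,.023)
    if not(.2<P[0]<.75 and abs(P[1])<.6): continue
    b=min((fit(m,[P[0],P[1],a],n) for a in np.arange(-3,3,.8)),key=lambda r:r[1])
    o.append(b); print(n,c.round(),m.sum(),b[0].round(4),round(b[1],3))
  return o
E
python3 - <<'E'
from h import *
for n in("top","side"): find(n,cv2.imread(f"pics/{n}0.png"))
E
```

```text
top [355. 225.] 518 [ 0.4403 -0.1032  1.981 ] 0.161
top [265. 230.] 518 [ 0.4243  0.1527 -1.863 ] 0.173
top [192. 250.] 562 [0.3695 0.3494 1.6717] 0.206
side [338. 193.] 275 [ 0.4388 -0.1015  1.851 ] 0.445
side [343. 246.] 326 [ 0.4231  0.1524 -1.7495] 0.531
side [363. 295.] 408 [0.3674 0.3488 1.6755] 0.562
```

```bash
cat >> h.py <<'E'
def go(g,M,p0=None,M0=None,back=0):
    """delta from a pose (default measured) to grasp point g, orientation M"""
    p,Mc,s=state()
    if p0 is not None: p=p0
    if M0 is not None: Mc=M0
    t=np.array(g)-(.065+back)*M[:,2]; rv=R.from_matrix(M@Mc.T).as_rotvec()
    print("delta",(t-p).round(4),"rot",rv.round(4),"|r|",np.linalg.norm(rv).round(3),"tcp",t.round(3)); return t,M
E
python3 - <<'E'
from h import *
H=ori(-.064,1.13,-1)
t,M=go([.637,-.004,.07],H,back=.13)
go([.637,-.004,.07],H,t,M)
E
```

```text
delta [ 0.3843  0.5764 -0.0554] rot [ 0.0476 -0.4404 -0.3455] |r| 0.562 tcp [0.554 0.001 0.246]
delta [ 0.0554 -0.0035 -0.1176] rot [0. 0. 0.] |r| 0.0 tcp [ 0.609 -0.002  0.129]
```

apply_moves(
  series=[
    [0.025, 0.038, 0, 0.003, -0.03, -0.023],
    [0.05, 0.077, 0, 0.006, -0.06, -0.046],
    [0.075, 0.115, 0, 0.01, -0.09, -0.07],
    [0.1, 0.153, 0, 0.013, -0.12, -0.093],
    [0.128, 0.192, 0, 0.016, -0.147, -0.115],
  ],
  grip=0.093,
)

```text
time: 0.6
eef_pos: [0.2982, -0.3819, 0.3022]
ee_rot: [0.002, 0.994, 0.085, 0.074]
wrist_force: [0.9, -0.9, 0.5]
grip_width: 1.0
gripper_force: 0.0
```

apply_moves(
  series=[
    [0.025, 0.038, 0, 0.003, -0.03, -0.023],
    [0.05, 0.077, 0, 0.006, -0.06, -0.046],
    [0.075, 0.115, 0, 0.01, -0.09, -0.07],
    [0.1, 0.153, 0, 0.013, -0.12, -0.093],
    [0.128, 0.192, 0, 0.016, -0.147, -0.115],
  ],
)

```text
time: 1.1
eef_pos: [0.4261, -0.1899, 0.3025]
ee_rot: [0.005, 0.989, 0.026, 0.148]
wrist_force: [0.8, -0.3, 0.2]
grip_width: 1.0
gripper_force: 0.0
```

apply_moves(
  series=[
    [0.025, 0.038, -0.01, 0.003, -0.03, -0.023],
    [0.05, 0.077, -0.02, 0.006, -0.06, -0.046],
    [0.075, 0.115, -0.03, 0.01, -0.09, -0.07],
    [0.1, 0.153, -0.045, 0.013, -0.12, -0.093],
    [0.128, 0.192, -0.055, 0.016, -0.147, -0.115],
  ],
)

```text
time: 1.6
eef_pos: [0.5538, 0.0025, 0.2465]
ee_rot: [0.007, 0.975, -0.031, 0.219]
wrist_force: [-0.1, -1.1, 0.6]
grip_width: 1.002
gripper_force: 0.0
```

```bash
python3 - <<'E'
from h import *
p,M,s=state(); print(p,s["qpos"].round(2),s["time"])
go([.637,-.004,.07],ori(-.064,1.13,-1))
im=snap("top"); cv2.imwrite("pics/h1.png",np.hstack([cv2.resize(im[80:240,240:400],(480,480)),np.zeros((480,4,3),np.uint8)]))
E
```

```text
[0.55379939 0.00245838 0.24653136] [-0.09 -0.3   2.05  0.01  0.95  1.53] 1.6
delta [ 0.0555 -0.0047 -0.1177] rot [0.0008 0.0011 0.0007] |r| 0.002 tcp [ 0.609 -0.002  0.129]
```

apply_moves(
  series=[
    [0.014, -0.001, -0.029, 0, 0, 0],
    [0.028, -0.002, -0.059, 0, 0, 0],
    [0.041, -0.003, -0.088, 0, 0, 0],
    [0.05, -0.004, -0.106, 0, 0, 0],
    [0.0555, -0.005, -0.1177, 0, 0, 0],
  ],
)

```text
time: 2.15
eef_pos: [0.6083, -0.0044, 0.127]
ee_rot: [0.008, 0.976, -0.031, 0.217]
wrist_force: [0.0, 0.4, 0.3]
grip_width: 0.996
gripper_force: 0.0
```

apply_moves(
  series=[
    [0, 0, 0, 0, 0, 0],
    [0, 0, 0, 0, 0, 0],
    [0, 0, 0, 0, 0, 0],
    [0, 0, 0, 0, 0, 0],
    [0, 0, 0, 0, 0, 0],
  ],
  grip=0.03,
)

```text
time: 2.65
eef_pos: [0.6096, -0.0045, 0.1311]
ee_rot: [0.008, 0.975, -0.031, 0.219]
wrist_force: [-0.9, -0.3, -0.2]
grip_width: 0.618
gripper_force: 0.0
```

apply_moves(
  series=[
    [0, 0, 0, 0, 0, 0],
    [0, 0, 0, 0, 0, 0],
    [0, 0, 0, 0, 0, 0],
    [0, 0, 0, 0, 0, 0],
    [0, 0, 0, 0, 0, 0],
  ],
)

```text
time: 3.15
eef_pos: [0.6096, -0.0008, 0.1307]
ee_rot: [0.005, 0.975, -0.031, 0.219]
wrist_force: [2.0, 21.5, 0.8]
grip_width: 0.469
gripper_force: 30.0
```

apply_moves(
  series=[
    [-0.008, 0.0005, 0, 0, 0, 0],
    [-0.016, 0.001, 0, 0, 0, 0],
    [-0.024, 0.0015, 0, 0, 0, 0],
    [-0.032, 0.002, 0, 0, 0, 0],
    [-0.04, 0.0025, 0, 0, 0, 0],
  ],
)

```text
time: 3.65
eef_pos: [0.5694, 0.0018, 0.1307]
ee_rot: [0.005, 0.975, -0.031, 0.22]
wrist_force: [3.8, 24.8, -0.0]
grip_width: 0.468
gripper_force: 30.0
```

apply_moves(
  series=[
    [-0.01, 0.0005, 0, 0, 0, 0],
    [-0.02, 0.001, 0, 0, 0, 0],
    [-0.03, 0.002, 0, 0, 0, 0],
    [-0.04, 0.0025, 0, 0, 0, 0],
    [-0.049, 0.003, 0, 0, 0, 0],
  ],
)

```text
time: 4.15
eef_pos: [0.5222, 0.0045, 0.1312]
ee_rot: [0.005, 0.974, -0.031, 0.222]
wrist_force: [38.3, 24.4, -28.4]
grip_width: 0.46
gripper_force: 29.8
```

apply_moves(
  series=[
    [-0.001, 0, 0, 0, 0, 0],
    [-0.002, 0, 0, 0, 0, 0],
    [-0.002, 0, 0, 0, 0, 0],
  ],
)

```text
time: 4.45
eef_pos: [0.5199, 0.0041, 0.1316]
ee_rot: [0.005, 0.975, -0.031, 0.221]
wrist_force: [14.6, 21.2, -7.5]
grip_width: 0.416
gripper_force: 36.9
```

```bash
python3 - <<'E'
from h import *
im=snap("top","t1.png"); g=cv2.cvtColor(im,cv2.COLOR_BGR2GRAY); d=(g<50); d[:,:240]=0; d[:,410:]=0; d[:100]=0; d[185:]=0
for c,s,l in blobs(d): print(c.round(1),s,ray("top",c,.045).round(4))
p,M,s=state(); print(p,s["qpos"].round(2))
E
```

```text
[380.4 101.2] [350 100  54   5 126] [ 0.7957 -0.1753  0.045 ]
[321.4 137.5] [261 133 122  13 309] [ 0.6848 -0.0051  0.045 ]
[273.  146.4] [268 141  11  11 111] [0.6578 0.1312 0.045 ]
[305.  148.3] [300 143  11  11 110] [0.6525 0.0409 0.045 ]
[336.9 150.4] [332 145  11  11 112] [ 0.6467 -0.0491  0.045 ]
[369.  152.5] [364 148  11  10 110] [ 0.641  -0.1393  0.045 ]
[285.3 159.4] [258 152  56  11 140] [0.6198 0.0958 0.045 ]
[354.6 164.1] [327 162  57   6 136] [ 0.607  -0.0982  0.045 ]
[316. 179.] [281 173  76  12 403] [0.5635 0.0094 0.045 ]
[0.5199301  0.00405608 0.1315279 ] [-0.1  -0.25  2.24  0.03  0.71  1.51]
```

```bash
python3 - <<'E'
from h import *
for uv in((267.7,85),(305.7,87.5),(343.3,90),(381,92)): print(ray("top",uv,.226).round(3),ray("top",uv,.24).round(3))
p,M,s=state(); print(s["wrist_force"],s["moment"],s["grip_width"]*.093)
im=snap("side"); cv2.imwrite("pics/s1.png",cv2.resize(im[110:270,170:380],(788,600),interpolation=cv2.INTER_CUBIC))
E
```

```text
[0.749 0.125 0.226] [0.742 0.123 0.24 ]
[0.743 0.034 0.226] [0.736 0.033 0.24 ]
[ 0.737 -0.056  0.226] [ 0.73  -0.055  0.24 ]
[ 0.732 -0.146  0.226] [ 0.725 -0.144  0.24 ]
[14.47722034 21.16958796 -7.43697473] [ 3.63947974 -1.50003016  2.08286449] 0.03861965281498576
```

View pics/s1.png

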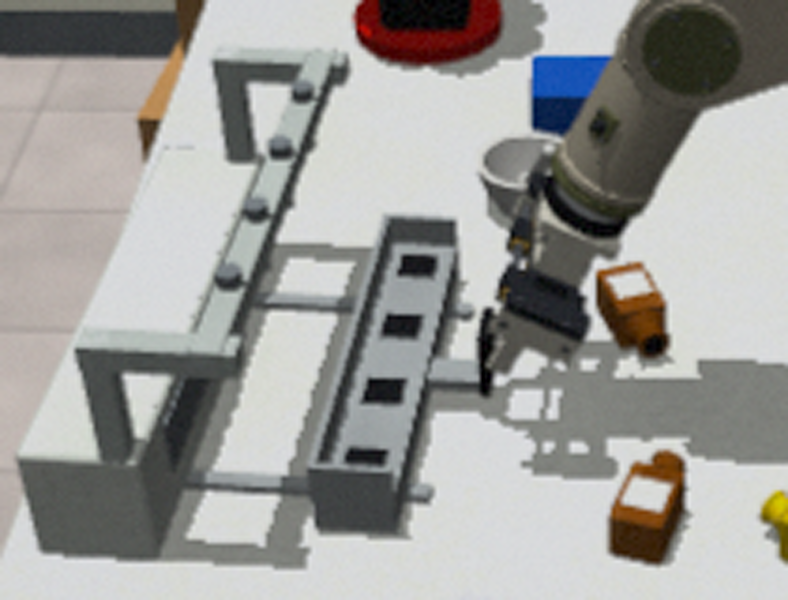

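apply_moves(
  series=[
    [0, 0, 0, 0, 0, 0],
    [0, 0, 0, 0, 0, 0],
    [0, 0, 0, 0, 0, 0],
    [0, 0, 0, 0, 0, 0],
    [0, 0, 0, 0, 0, 0],
  ],
  grip=0.09,
)

```text
time: 5.05
eef_pos: [0.5182, 0.0007, 0.13]
ee_rot: [0.008, 0.975, -0.031, 0.219]
wrist_force: [0.1, 0.7, 0.9]
grip_width: 0.799
gripper_force: 0.0
```

apply_moves(
  series=[
    [-0.005, 0, 0, 0, 0, 0],
    [-0.012, 0, 0.02, 0, 0, 0],
    [-0.024, 0, 0.045, 0, 0, 0],
    [-0.04, 0, 0.08, 0, 0, 0],
    [-0.06, 0, 0.12, 0, 0, 0],
  ],
)

```text
time: 5.55
eef_pos: [0.4567, 0.001, 0.2497]
ee_rot: [0.008, 0.976, -0.031, 0.217]
wrist_force: [0.4, 0.4, 0.5]
grip_width: 0.967
gripper_force: 0.0
```

```bash
cat >> h.py <<'E'
def pick(x,y,u,k,z=.028,off=.010,hover=.12):
    M=ori(u+np.pi,np.pi/4,k); g=np.array([x+off*np.cos(u),y+off*np.sin(u),z]); t,_=go(g+[0,0,hover],M); return g,M
E
python3 - <<'E'
from h import *
find("top",snap("top","t2.png"))
p,M,s=state(); print(p,s["qpos"].round(2),s["grip_width"])
pick(.4403,-.1032,1.981,1)
E
```

```text
top [369. 221.] 96 [ 0.4606 -0.143  -0.7678] 4.997
top [257. 228.] 346 [ 0.4256  0.1611 -1.9919] 0.749
top [192. 250.] 561 [0.3693 0.3498 1.6912] 0.209
[0.45780347 0.00082496 0.25931126] [-0.13 -0.65  2.27  0.03  1.07  1.5 ] 0.9705637343346882
delta [-0.0398 -0.0527 -0.0653] rot [-1.1841  0.8342  1.7385] |r| 2.263 tcp [ 0.418 -0.052  0.194]
```

```bash
python3 - <<'E'
from h import *
p,M,s=state(); rv=np.array([-1.1841,.8342,1.7385])
for f in(.25,.5,.75,1):
    m=R.from_rotvec(rv*f).as_matrix()@M; print(m[:,2].round(2), wrist(m,s["qpos"][0]+.085,1.62)-[0,0,1.57])
print(rv/4)
E
```

```text
[ 0.28 -0.15 -0.95] [-0.15  1.24  1.12]
[ 0.18 -0.33 -0.92] [-0.34  1.32  0.65]
[ 0.19 -0.52 -0.83] [-0.56  1.32  0.18]
[ 0.28 -0.65 -0.71] [-0.74  1.22 -0.29]
[-0.296025  0.20855   0.434625]
```

Smooth. Executing in four equal steps, translating along the way.

apply_moves(
  series=[
    [-0.002, -0.003, 0, -0.059, 0.042, 0.087],
    [-0.004, -0.005, 0, -0.118, 0.083, 0.174],
    [-0.006, -0.008, 0, -0.178, 0.125, 0.261],
    [-0.008, -0.01, 0, -0.237, 0.167, 0.348],
    [-0.01, -0.013, 0, -0.296, 0.2085, 0.4345],
  ],
  grip=0.08,
)

```text
time: 6.1
eef_pos: [0.448, -0.0123, 0.2501]
ee_rot: [0.107, 0.964, 0.214, 0.115]
wrist_force: [1.1, 0.2, -0.1]
grip_width: 0.858
gripper_force: 0.0
```

apply_moves(
  series=[
    [-0.002, -0.003, 0, -0.059, 0.042, 0.087],
    [-0.004, -0.005, 0, -0.118, 0.083, 0.174],
    [-0.006, -0.008, 0, -0.178, 0.125, 0.261],
    [-0.008, -0.01, 0, -0.237, 0.167, 0.348],
    [-0.01, -0.013, 0, -0.296, 0.2085, 0.4345],
  ],
)

```text
time: 6.6
eef_pos: [0.438, -0.0252, 0.25]
ee_rot: [0.197, 0.876, 0.44, 0.003]
wrist_force: [-0.0, 0.2, 0.8]
grip_width: 0.86
gripper_force: 0.0
```

apply_moves(
  series=[
    [-0.002, -0.003, -0.006, -0.059, 0.042, 0.087],
    [-0.004, -0.005, -0.012, -0.118, 0.083, 0.174],
    [-0.006, -0.008, -0.018, -0.178, 0.125, 0.261],
    [-0.008, -0.01, -0.024, -0.237, 0.167, 0.348],
    [-0.01, -0.013, -0.03, -0.296, 0.2085, 0.4345],
  ],
)

```text
time: 7.1
eef_pos: [0.428, -0.0381, 0.2198]
ee_rot: [0.271, 0.719, 0.631, -0.109]
wrist_force: [-0.1, -0.3, -0.2]
grip_width: 0.862
gripper_force: 0.0
```

apply_moves(
  series=[
    [-0.002, -0.003, -0.006, -0.059, 0.042, 0.087],
    [-0.004, -0.005, -0.012, -0.118, 0.083, 0.174],
    [-0.006, -0.008, -0.018, -0.178, 0.125, 0.261],
    [-0.008, -0.01, -0.024, -0.237, 0.167, 0.348],
    [-0.01, -0.013, -0.03, -0.296, 0.2085, 0.4345],
  ],
)

```text
time: 7.6
eef_pos: [0.418, -0.0511, 0.1897]
ee_rot: [0.324, 0.504, 0.772, -0.213]
wrist_force: [-0.2, -0.6, -0.2]
grip_width: 0.861
gripper_force: 0.0
```

```bash
python3 - <<'E'
from h import *
im=snap("top","t3.png"); im=snap("side","s3.png"); find("side",im)
p,M,s=state(); print(p,s["qpos"].round(2),s["grip_width"])
pick(.4403,-.1032,1.981,1,hover=0)
cv2.imwrite("pics/s3c.png",cv2.resize(im[90:290,260:520],(780,600)))
E
```

```text
side [338. 193.] 275 [ 0.439  -0.1     1.8447] 0.449
side [343. 246.] 331 [ 0.4229  0.1512 -1.7503] 0.509
side [363. 296.] 412 [0.3675 0.3509 1.6747] 0.551
[ 0.41666123 -0.05126041  0.18821843] [ 0.26 -0.35  2.32 -0.86  1.19  0.19] 0.861381243090369
delta [ 0.0013 -0.0006 -0.1143] rot [ 0.0096 -0.     -0.0004] |r| 0.01 tcp [ 0.418 -0.052  0.074]
```

View pics/s3c.png

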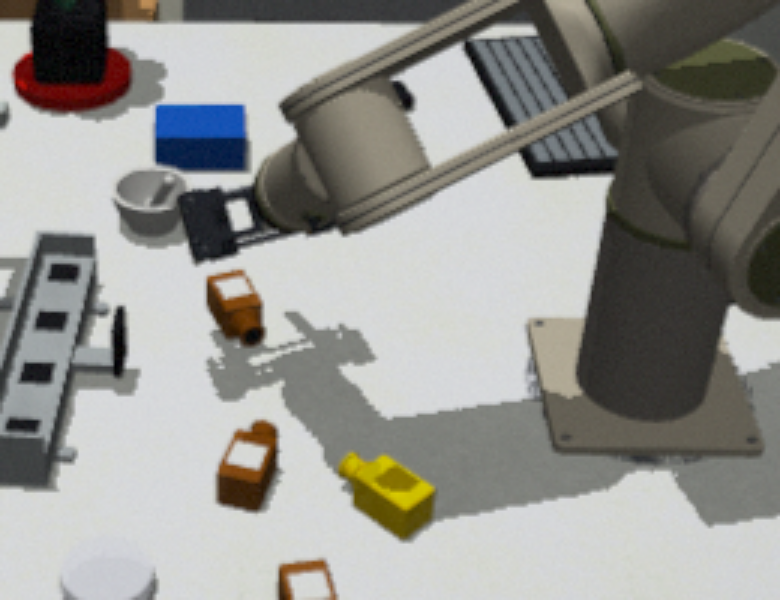

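apply_moves(
  series=[
    [0, 0, -0.03, 0.002, 0, 0],
    [0.001, 0, -0.06, 0.005, 0, 0],
    [0.001, 0, -0.085, 0.01, 0, 0],
    [0.001, 0, -0.1, 0.01, 0, 0],
    [0.001, -0.0005, -0.113, 0.01, 0, 0],
  ],
)

```text
time: 8.2
eef_pos: [0.4192, -0.0516, 0.0764]
ee_rot: [0.321, 0.51, 0.771, -0.208]
wrist_force: [-0.0, 0.1, 0.3]
grip_width: 0.861
gripper_force: 0.0
```

apply_moves(
  series=[
    [0, 0, 0, 0, 0, 0],
    [0, 0, 0, 0, 0, 0],
    [0, 0, 0, 0, 0, 0],
    [0, 0, 0, 0, 0, 0],
    [0, 0, 0, 0, 0, 0],
  ],
  grip=0.038,
)

```text
time: 8.7
eef_pos: [0.4198, -0.0514, 0.0779]
ee_rot: [0.321, 0.508, 0.772, -0.208]
wrist_force: [-1.4, 1.5, 4.1]
grip_width: 0.501
gripper_force: 29.6
```

apply_moves(
  series=[
    [0, 0, 0, 0, 0, 0],
    [0, 0, 0, 0, 0, 0],
    [0, 0, 0, 0, 0, 0],
  ],
)

```text
time: 9.0
eef_pos: [0.4198, -0.0514, 0.0778]
ee_rot: [0.322, 0.508, 0.772, -0.208]
wrist_force: [-1.7, 2.8, 5.8]
grip_width: 0.501
gripper_force: 29.7
```

```bash
python3 - <<'E'
from h import *
p,M,s=state(); print(p,s["qpos"].round(2),s["grip_width"]*.093,s["gripper_force"],s["wrist_force"].round(1))
pick(.4403,-.1032,1.981,1,hover=0)
E
```

```text
[ 0.41979462 -0.0514056   0.07784289] [ 0.25 -0.07  2.34 -0.98  1.    0.45] 0.04661895976559375 29.687209725379944 [-1.7  2.8  5.8]
delta [-0.0018 -0.0005 -0.0039] rot [-0.0016  0.0052  0.0012] |r| 0.006 tcp [ 0.418 -0.052  0.074]
```

```bash
cat >> h.py <<'E'
S=np.array([[.641,-.1393,.045],[.6467,-.0491,.045],[.6525,.0409,.045],[.6578,.1312,.045]])
def place(bx,by,u,spot,head=-.064,pM=None):
    """pick state -> place TCP pose (gap 2 mm) for bottle centre bx,by with neck direction u"""
    p,M,s=state()
    y=M[:,1]; uu=np.cross(y,[0,0,1]); uu/=np.linalg.norm(uu); uu*=np.sign(uu@[np.cos(u),np.sin(u),0])
    ax=np.cross(uu,[0,0,1]); Rt=R.from_rotvec(ax*np.pi/2).as_matrix()
    a=Rt@M[:,2]; Rt=R.from_euler("z",head-np.arctan2(a[1],a[0])).as_matrix()@Rt
    Mp=Rt@M; t=S[spot]+[0,0,.047]+Rt@(p-np.array([bx,by,.023]))
    print("u",np.arctan2(uu[1],uu[0]).round(3),"place tcp",t.round(4),"grasp",(t+.065*Mp[:,2]).round(3),"heading",Mp[:,2].round(2),"yerr",Mp[2,1].round(3))
    np.savez("place.npz",t=t,M=Mp); return t,Mp
def togo(lift=0,n=1):
    d=np.load("place.npz"); p,M,s=state(); rv=R.from_matrix(d["M"]@M.T).as_rotvec(); dt=d["t"]+[0,0,lift]-p
    print("delta",dt.round(4),"rot",rv.round(4),"| per call",(dt/n).round(4),(rv/n).round(4)); 
    for f in np.arange(1,n)/n:
        m=R.from_rotvec(rv*f).as_matrix()@M; q=p+dt*f-.15*m[:,2]; print(m[:,2].round(2),wrist(m,np.arctan2(q[1],q[0]),1.7)-[0,0,1.57])
E
python3 - <<'E'
from h import *
place(.4403,-.1032,1.981,1); togo(.1,5)
E
```

```text
u 1.98 place tcp [ 0.5918 -0.0477  0.1477] grasp [ 0.638 -0.051  0.102] heading [ 0.71 -0.05 -0.71] yerr 0.0
delta [0.1721 0.0037 0.1698] rot [ 1.4864 -1.0393 -1.5447] | per call [0.0344 0.0007 0.034 ] [ 0.2973 -0.2079 -0.3089]
[ 0.27 -0.5  -0.82] [-0.58  1.22  0.22]
[ 0.32 -0.33 -0.89] [-0.38  1.13  0.53]
[ 0.42 -0.18 -0.89] [-0.19  1.    0.83]
[ 0.56 -0.08 -0.82] [-0.05  0.84  1.16]
```

apply_moves(
  series=[
    [0, 0, 0.01, 0, 0, 0],
    [0, 0, 0.03, 0, 0, 0],
    [0, 0, 0.06, 0, 0, 0],
    [0, 0, 0.09, 0, 0, 0],
    [0, 0, 0.13, 0, 0, 0],
  ],
)

```text
time: 9.5
eef_pos: [0.418, -0.0516, 0.2066]
ee_rot: [0.32, 0.507, 0.772, -0.209]
wrist_force: [0.8, -0.2, -0.8]
grip_width: 0.499
gripper_force: 29.6
```

apply_moves(
  series=[
    [0.004, 0, 0.008, 0.06, -0.042, -0.062],
    [0.008, 0, 0.016, 0.119, -0.083, -0.124],
    [0.012, 0, 0.024, 0.178, -0.125, -0.185],
    [0.016, 0, 0.032, 0.238, -0.166, -0.247],
    [0.02, 0, 0.04, 0.2973, -0.2079, -0.3089],
  ],
)

```text
time: 10.0
eef_pos: [0.4392, -0.0514, 0.2472]
ee_rot: [0.284, 0.681, 0.669, -0.084]
wrist_force: [-0.1, -0.4, -0.1]
grip_width: 0.503
gripper_force: 29.6
```

apply_moves(
  series=[
    [0.006, 0, 0, 0.06, -0.042, -0.062],
    [0.012, 0, 0, 0.119, -0.083, -0.124],
    [0.018, 0, 0, 0.178, -0.125, -0.185],
    [0.024, 0, 0, 0.238, -0.166, -0.247],
    [0.03, 0, 0, 0.2973, -0.2079, -0.3089],
  ],
)

```text
time: 10.5
eef_pos: [0.4693, -0.0514, 0.2468]
ee_rot: [0.232, 0.815, 0.529, 0.043]
wrist_force: [-0.4, 0.9, -1.4]
grip_width: 0.501
gripper_force: 29.6
```

apply_moves(
  series=[
    [0.008, 0, 0, 0.06, -0.042, -0.062],
    [0.016, 0, 0, 0.119, -0.083, -0.124],
    [0.024, 0, 0, 0.178, -0.125, -0.185],
    [0.032, 0, 0, 0.238, -0.166, -0.247],
    [0.04, 0, 0, 0.2973, -0.2079, -0.3089],
  ],
)

```text
time: 11.0
eef_pos: [0.5093, -0.0515, 0.2468]
ee_rot: [0.166, 0.903, 0.359, 0.168]
wrist_force: [0.5, 1.4, -0.3]
grip_width: 0.501
gripper_force: 29.6
```

apply_moves(
  series=[
    [0.008, 0, 0, 0.06, -0.042, -0.062],
    [0.016, 0, 0, 0.119, -0.083, -0.124],
    [0.024, 0, 0, 0.178, -0.125, -0.185],
    [0.032, 0, 0, 0.238, -0.166, -0.247],
    [0.04, 0, 0, 0.2973, -0.2079, -0.3089],
  ],
)

```text
time: 11.5
eef_pos: [0.5492, -0.0515, 0.2467]
ee_rot: [0.091, 0.94, 0.169, 0.283]
wrist_force: [-0.6, 0.3, -1.2]
grip_width: 0.499
gripper_force: 29.6
```

apply_moves(
  series=[
    [0.008, 0, 0, 0.06, -0.042, -0.062],
    [0.016, 0, 0, 0.119, -0.083, -0.124],
    [0.024, 0, 0, 0.178, -0.125, -0.185],
    [0.032, 0, 0, 0.238, -0.166, -0.247],
    [0.04, 0, 0, 0.2973, -0.2079, -0.3089],
  ],
)

```text
time: 12.0
eef_pos: [0.5892, -0.0515, 0.2466]
ee_rot: [0.011, 0.923, -0.031, 0.383]
wrist_force: [0.4, 0.3, -1.2]
grip_width: 0.492
gripper_force: 30.0
```

```bash
python3 - <<'E'
from h import *
p,M,s=state(); print(p,s["qpos"].round(2),s["grip_width"]*.093,s["gripper_force"])
togo()
im=snap("side"); cv2.imwrite("pics/s4.png",cv2.resize(im[70:290,200:460],(709,600)))
find("top",snap("top","t4.png"))
E
```

```text
[ 0.58918179 -0.05154284  0.2465978 ] [-0.23 -0.38  2.22  0.24  0.53  1.25] 0.045715677700744 29.966508150100708
delta [ 0.0027  0.0039 -0.0989] rot [-0.0025  0.0019  0.0016] | per call [ 0.0027  0.0039 -0.0989] [-0.0025  0.0019  0.0016]
top [345. 132.] 520 [ 0.7096 -0.0696  0.254 ] 0.455
top [265. 230.] 518 [ 0.4243  0.1527 -1.863 ] 0.173
top [191. 250.] 558 [0.3695 0.3501 1.6715] 0.213
```

View pics/s4.png

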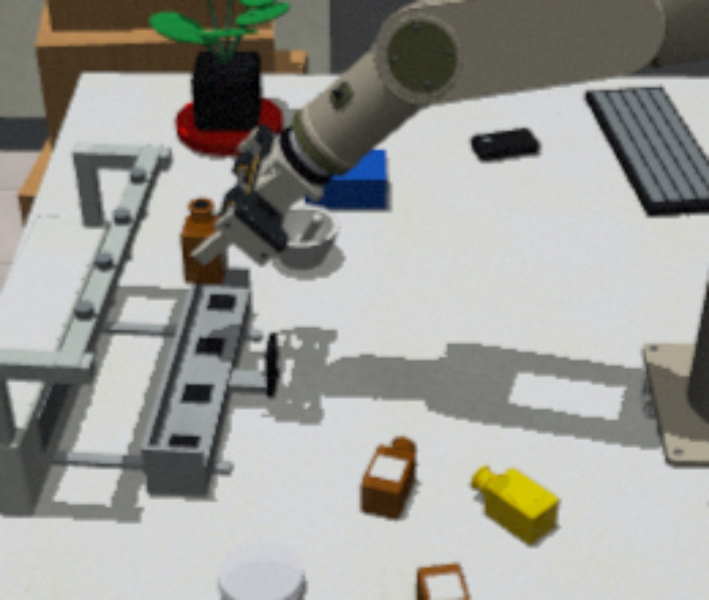

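apply_moves(
  series=[
    [0.001, 0.002, -0.03, 0, 0, 0],
    [0.002, 0.003, -0.06, 0, 0, 0],
    [0.003, 0.004, -0.08, -0.001, 0.001, 0.001],
    [0.003, 0.004, -0.092, -0.002, 0.002, 0.0015],
    [0.003, 0.004, -0.1, -0.0025, 0.002, 0.0015],
  ],
)

```text
time: 12.6
eef_pos: [0.5918, -0.0473, 0.1459]
ee_rot: [0.013, 0.924, -0.027, 0.381]
wrist_force: [1.0, 0.6, -0.9]
grip_width: 0.493
gripper_force: 30.0
```

apply_moves(
  series=[
    [0, 0, 0, 0, 0, 0],
    [0, 0, 0, 0, 0, 0],
    [0, 0, 0, 0, 0, 0],
  ],
)

```text
time: 12.9
eef_pos: [0.5931, -0.0477, 0.1487]
ee_rot: [0.013, 0.923, -0.028, 0.383]
wrist_force: [-0.4, 0.0, -0.6]
grip_width: 0.491
gripper_force: 30.0
```

```bash
python3 - <<'E'
from h import *
p,M,s=state(); print(p,s["grip_width"]*.093,s["gripper_force"],s["wrist_force"].round(1))
togo()
im=snap("side"); cv2.imwrite("pics/s5.png",cv2.resize(im[100:250,210:360],(600,600),interpolation=cv2.INTER_CUBIC))
E
```

```text
[ 0.59310524 -0.04772193  0.14871542] 0.045684388505393324 29.969566762447357 [-0.4  0.  -0.6]
delta [-0.0013  0.0001 -0.001 ] rot [ 0.0033  0.0013 -0.0027] | per call [-0.0013  0.0001 -0.001 ] [ 0.0033  0.0013 -0.0027]
```

View pics/s5.png

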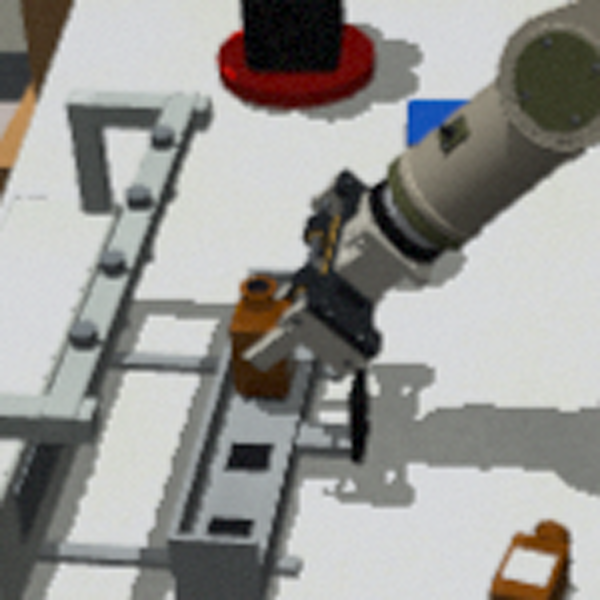

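apply_moves(
  series=[
    [0, 0, -0.001, 0, 0, 0],
    [0, 0, -0.002, 0, 0, 0],
    [-0.001, 0, -0.003, 0, 0, 0],
  ],
)

```text
time: 13.25
eef_pos: [0.5915, -0.0476, 0.1445]
ee_rot: [0.013, 0.924, -0.028, 0.382]
wrist_force: [2.0, 2.6, 4.3]
grip_width: 0.493
gripper_force: 30.0
```

apply_moves(
  series=[
    [0, 0, 0, 0, 0, 0],
    [0, 0, 0, 0, 0, 0],
    [0, 0, 0, 0, 0, 0],
    [0, 0, 0, 0, 0, 0],
  ],
  grip=0.062,
)

```text
time: 13.65
eef_pos: [0.5913, -0.0475, 0.1441]
ee_rot: [0.013, 0.924, -0.028, 0.382]
wrist_force: [-0.8, -0.6, 0.2]
grip_width: 0.667
gripper_force: 0.0
```

apply_moves(
  series=[
    [-0.01, 0.001, 0.01, 0, 0, 0],
    [-0.03, 0.002, 0.03, 0, 0, 0],
    [-0.055, 0.004, 0.055, 0, 0, 0],
    [-0.085, 0.006, 0.085, 0, 0, 0],
    [-0.11, 0.007, 0.11, 0, 0, 0],
  ],
)

```text
time: 14.15
eef_pos: [0.4816, -0.0404, 0.2532]
ee_rot: [0.013, 0.924, -0.028, 0.381]
wrist_force: [0.4, 0.6, 0.5]
grip_width: 0.666
gripper_force: 0.0
```

```bash
python3 - <<'E'
from h import *
im=snap("side","s6.png"); cv2.imwrite("pics/s6c.png",cv2.resize(im[100:320,200:400],(545,600),interpolation=cv2.INTER_CUBIC))
t=snap("top","t6.png"); find("top",t)
p,M,s=state(); print(p,s["qpos"].round(2))
# lip/dark squares
print(proj("top",[[.6467,-.0491,.142]]),proj("side",[[.6467,-.0491,.142]]))
pick(.4243,.1527,-1.863,-1)
E
```

```text
top [339. 146.] 394 [ 0.6732 -0.0562 -0.0776] 0.465
top [351. 190.] 69 [ 0.5495 -0.0963 -0.4766] 7.957
top [265. 230.] 518 [ 0.4243  0.1527 -1.863 ] 0.173
top [192. 250.] 559 [0.3695 0.3496 1.6711] 0.212
[ 0.4833802  -0.04106696  0.26191784] [-0.29 -0.86  2.49  0.23  0.74  1.24]
[[338.67644155 138.27881006]] [[273.97365551 172.09757127]]
delta [-0.0752  0.1402 -0.068 ] rot [-0.0033  0.0164  1.3402] |r| 1.34 tcp [0.408 0.099 0.194]
```

View pics/s6c.png

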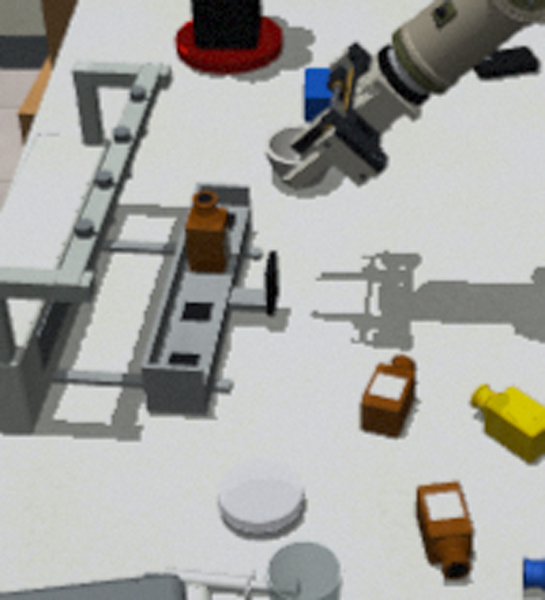

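apply_moves(
  series=[
    [-0.005, 0.01, 0, 0, 0, 0.09],
    [-0.01, 0.019, 0, 0, 0, 0.179],
    [-0.015, 0.028, 0, 0, 0, 0.268],
    [-0.02, 0.037, 0, 0, 0.005, 0.358],
    [-0.025, 0.047, 0, -0.001, 0.005, 0.447],
  ],
  grip=0.08,
)

```text
time: 14.75
eef_pos: [0.4574, 0.0067, 0.2521]
ee_rot: [-0.072, 0.908, 0.179, 0.373]
wrist_force: [0.4, -0.2, -0.7]
grip_width: 0.86
gripper_force: 0.0
```

apply_moves(
  series=[
    [-0.005, 0.01, 0, 0, 0, 0.09],
    [-0.01, 0.019, -0.01, 0, 0, 0.179],
    [-0.015, 0.028, -0.015, 0, 0, 0.268],
    [-0.02, 0.037, -0.02, 0, 0.005, 0.358],
    [-0.025, 0.047, -0.03, -0.001, 0.005, 0.447],
  ],
)

```text
time: 15.25
eef_pos: [0.4329, 0.0534, 0.2225]
ee_rot: [-0.153, 0.846, 0.376, 0.345]
wrist_force: [-0.2, -0.1, -0.2]
grip_width: 0.86
gripper_force: 0.0
```

apply_moves(
  series=[
    [-0.005, 0.01, -0.01, 0, 0, 0.09],
    [-0.01, 0.019, -0.02, 0, 0, 0.179],
    [-0.015, 0.028, -0.025, 0, 0, 0.268],
    [-0.02, 0.037, -0.03, 0, 0.005, 0.358],
    [-0.025, 0.047, -0.038, -0.001, 0.005, 0.447],
  ],
)

```text
time: 15.75
eef_pos: [0.4078, 0.1005, 0.184]
ee_rot: [-0.226, 0.743, 0.554, 0.3]
wrist_force: [-1.0, 0.6, 0.6]
grip_width: 0.863
gripper_force: 0.0
```

```bash
python3 - <<'E'
from h import *
p,M,s=state(); print(p,s["qpos"].round(2),s["grip_width"]*.093)
find("side",snap("side","s7.png")); 
pick(.4243,.1527,-1.863,-1,hover=0)
E
```

```text
[0.40778251 0.10052408 0.18396575] [-0.41 -0.35  2.32  0.78  1.37 -0.36] 0.08022521334760392
side [275. 185.] 377 [ 0.6605 -0.1381 -1.4682] 0.182
side [343. 246.] 339 [ 0.423   0.1514 -1.7509] 0.473
side [363. 295.] 409 [0.3676 0.35   1.6816] 0.557
delta [ 0.0015 -0.0024 -0.1087] rot [ 0.012  -0.0095 -0.0096] |r| 0.018 tcp [0.408 0.099 0.074]
```

apply_moves(
  series=[
    [0, -0.001, -0.03, 0.004, -0.003, -0.003],
    [0.001, -0.002, -0.06, 0.008, -0.006, -0.006],
    [0.001, -0.002, -0.085, 0.012, -0.009, -0.009],
    [0.001, -0.002, -0.1, 0.012, -0.009, -0.009],
    [0.001, -0.002, -0.11, 0.012, -0.009, -0.009],
  ],
)

```text
time: 16.3
eef_pos: [0.4079, 0.0985, 0.0728]
ee_rot: [-0.227, 0.744, 0.547, 0.308]
wrist_force: [-0.1, -0.2, -0.2]
grip_width: 0.861
gripper_force: 0.0
```

apply_moves(
  series=[
    [0, 0, 0, 0, 0, 0],
    [0, 0, 0, 0, 0, 0],
    [0, 0, 0, 0, 0, 0],
    [0, 0, 0, 0, 0, 0],
    [0, 0, 0, 0, 0, 0],
  ],
  grip=0.038,
)

```text
time: 16.8
eef_pos: [0.4091, 0.0983, 0.0754]
ee_rot: [-0.226, 0.743, 0.549, 0.309]
wrist_force: [-2.2, -1.3, 2.8]
grip_width: 0.488
gripper_force: 29.9
```

apply_moves(
  series=[
    [0, 0, 0, 0, 0, 0],
    [0, 0, 0, 0, 0, 0],
    [0, 0, 0, 0, 0, 0],
  ],
)

```text
time: 17.1
eef_pos: [0.4091, 0.0983, 0.0753]
ee_rot: [-0.226, 0.743, 0.549, 0.309]
wrist_force: [-1.3, -3.1, 6.0]
grip_width: 0.496
gripper_force: 30.0
```

```bash
python3 - <<'E'
from h import *
p,M,s=state(); print(p,s["qpos"].round(2),s["grip_width"]*.093)
place(.4243,.1527,-1.863,2); togo(.1,5)
E
```

```text
[0.40912005 0.0982838  0.07528955] [-0.42 -0.07  2.34  0.87  1.17 -0.6 ] 0.046095105004116003
u -1.871 place tcp [0.6004 0.046  0.1485] grasp [0.646 0.043 0.103] heading [ 0.71 -0.05 -0.71] yerr 0.0
delta [ 0.1913 -0.0523  0.1732] rot [-1.4486 -0.9952  1.3789] | per call [ 0.0383 -0.0105  0.0346] [-0.2897 -0.199   0.2758]
[ 0.2   0.51 -0.84] [ 0.56  1.24 -0.18]
[ 0.26  0.31 -0.91] [ 0.33  1.16 -0.45]
[ 0.39  0.13 -0.91] [ 0.11  1.03 -0.71]
[ 0.54  0.01 -0.84] [-0.07  0.87 -0.99]
```

apply_moves(
  series=[
    [0, 0, 0.01, 0, 0, 0],
    [0, 0, 0.03, 0, 0, 0],
    [0, 0, 0.06, 0, 0, 0],
    [0, 0, 0.09, 0, 0, 0],
    [0, 0, 0.13, 0, 0, 0],
  ],
)

```text
time: 17.6
eef_pos: [0.4076, 0.0987, 0.2045]
ee_rot: [-0.227, 0.744, 0.548, 0.307]
wrist_force: [1.7, 0.3, -1.9]
grip_width: 0.493
gripper_force: 29.9
```

apply_moves(
  series=[
    [0.005, -0.002, 0.009, -0.058, -0.04, 0.055],
    [0.009, -0.004, 0.018, -0.116, -0.08, 0.11],
    [0.014, -0.006, 0.026, -0.174, -0.119, 0.165],
    [0.019, -0.008, 0.035, -0.232, -0.159, 0.22],
    [0.024, -0.0105, 0.043, -0.2897, -0.199, 0.2758],
  ],
)

```text
time: 18.1
eef_pos: [0.4328, 0.0879, 0.248]
ee_rot: [-0.101, 0.651, 0.704, 0.264]
wrist_force: [0.1, 0.2, -0.5]
grip_width: 0.493
gripper_force: 29.9
```

apply_moves(
  series=[
    [0.007, -0.002, 0, -0.058, -0.04, 0.055],
    [0.014, -0.004, 0, -0.116, -0.08, 0.11],
    [0.02, -0.006, 0, -0.174, -0.119, 0.165],
    [0.027, -0.008, 0, -0.232, -0.159, 0.22],
    [0.034, -0.0105, 0, -0.2897, -0.199, 0.2758],
  ],
)

```text
time: 18.6
eef_pos: [0.4668, 0.0775, 0.2475]
ee_rot: [0.028, 0.527, 0.824, 0.207]
wrist_force: [-0.0, 0.8, -0.7]
grip_width: 0.492
gripper_force: 29.9
```

apply_moves(
  series=[
    [0.009, -0.002, 0, -0.058, -0.04, 0.055],
    [0.018, -0.004, 0, -0.116, -0.08, 0.11],
    [0.027, -0.006, 0, -0.174, -0.119, 0.165],
    [0.036, -0.008, 0, -0.232, -0.159, 0.22],
    [0.045, -0.0105, 0, -0.2897, -0.199, 0.2758],
  ],
)

```text
time: 19.1
eef_pos: [0.5118, 0.067, 0.2474]
ee_rot: [0.156, 0.377, 0.902, 0.139]
wrist_force: [1.1, -0.9, -1.1]
grip_width: 0.493
gripper_force: 29.9
```

apply_moves(
  series=[
    [0.009, -0.002, 0, -0.058, -0.04, 0.055],
    [0.018, -0.004, 0, -0.116, -0.08, 0.11],
    [0.027, -0.006, 0, -0.174, -0.119, 0.165],
    [0.036, -0.008, 0, -0.232, -0.159, 0.22],
    [0.044, -0.0105, 0, -0.2897, -0.199, 0.2758],
  ],
)

```text
time: 19.6
eef_pos: [0.5557, 0.0566, 0.2472]
ee_rot: [0.276, 0.208, 0.936, 0.065]
wrist_force: [-0.2, -0.7, -1.6]
grip_width: 0.497
gripper_force: 29.9
```

apply_moves(
  series=[
    [0.009, -0.002, 0, -0.058, -0.04, 0.055],
    [0.018, -0.004, 0, -0.116, -0.08, 0.11],
    [0.027, -0.006, 0, -0.174, -0.119, 0.165],
    [0.036, -0.008, 0, -0.232, -0.159, 0.22],
    [0.044, -0.0105, 0, -0.2897, -0.199, 0.2758],
  ],
)

```text
time: 20.1
eef_pos: [0.5997, 0.0461, 0.2471]
ee_rot: [0.383, 0.028, 0.923, -0.013]
wrist_force: [-0.9, 0.7, -1.0]
grip_width: 0.491
gripper_force: 29.9
```

```bash
python3 - <<'E'
from h import *
p,M,s=state(); print(p,s["qpos"].round(2),s["grip_width"]*.093,s["gripper_force"])
togo()
im=snap("side"); cv2.imwrite("pics/s8.png",cv2.resize(im[70:290,200:460],(709,600)))
find("top",snap("top","t8.png"))
E
```

```text
[0.59967646 0.04610242 0.24711459] [ 0.02 -0.33  2.19 -0.12  0.51 -1.4 ] 0.045682129025514696 29.93358939886093
delta [ 0.0008 -0.0001 -0.0986] rot [ 0.0024  0.0005 -0.0016] | per call [ 0.0008 -0.0001 -0.0986] [ 0.0024  0.0005 -0.0016]
top [302. 129.] 441 [ 0.7268  0.0502 -0.0965] 0.529
top [344. 144.] 123 [ 0.6801 -0.0654 -0.1862] 3.494
top [191. 250.] 559 [0.3695 0.3495 1.6726] 0.215
```

View pics/s8.png

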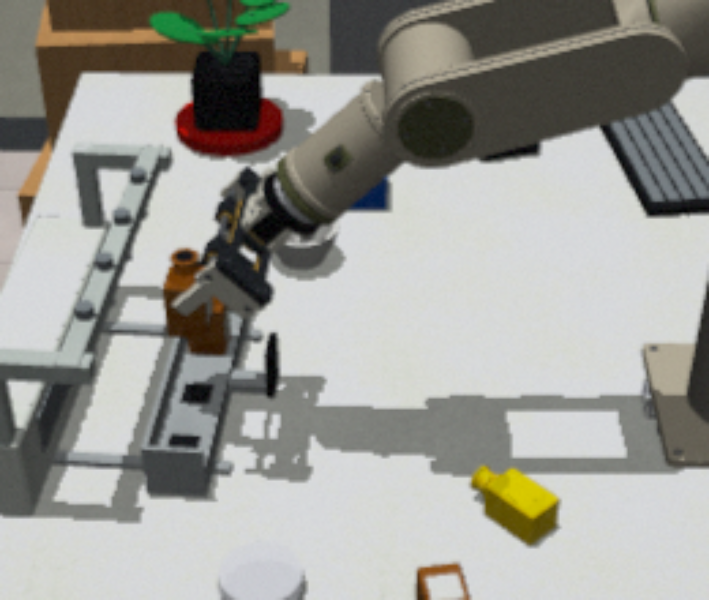

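apply_moves(
  series=[
    [0, 0, -0.03, 0, 0, 0],
    [0.001, 0, -0.06, 0, 0, 0],
    [0.001, 0, -0.08, 0.001, 0, -0.001],
    [0.001, 0, -0.09, 0.002, 0, -0.0015],
    [0.001, 0, -0.097, 0.0024, 0, -0.0015],
  ],
)

```text
time: 20.7
eef_pos: [0.6003, 0.0459, 0.1498]
ee_rot: [0.382, 0.032, 0.924, -0.011]
wrist_force: [0.7, -0.1, -1.1]
grip_width: 0.493
gripper_force: 29.9
```

apply_moves(
  series=[
    [0, 0, -0.001, 0, 0, 0],
    [0, 0, -0.002, 0, 0, 0],
    [0, 0, -0.003, 0, 0, 0],
    [0, 0, -0.004, 0, 0, 0],
    [0, 0, -0.004, 0, 0, 0],
  ],
)

```text
time: 21.2
eef_pos: [0.6016, 0.046, 0.1482]
ee_rot: [0.384, 0.031, 0.923, -0.012]
wrist_force: [0.2, -0.8, 1.7]
grip_width: 0.499
gripper_force: 29.9
```

apply_moves(
  series=[
    [0, 0, 0, 0, 0, 0],
    [0, 0, 0, 0, 0, 0],
    [0, 0, 0, 0, 0, 0],
    [0, 0, 0, 0, 0, 0],
  ],
  grip=0.062,
)

```text
time: 21.6
eef_pos: [0.6006, 0.046, 0.1466]
ee_rot: [0.382, 0.031, 0.923, -0.012]
wrist_force: [-1.0, -0.2, 0.1]
grip_width: 0.664
gripper_force: 0.0
```

apply_moves(
  series=[
    [-0.01, 0.001, 0.01, 0, 0, 0],
    [-0.03, 0.002, 0.03, 0, 0, 0],
    [-0.055, 0.004, 0.055, 0, 0, 0],
    [-0.08, 0.006, 0.08, 0, 0, 0],
    [-0.1, 0.007, 0.1, 0, 0, 0],
  ],
)

```text
time: 22.1
eef_pos: [0.4997, 0.0531, 0.2478]
ee_rot: [0.383, 0.031, 0.923, -0.011]
wrist_force: [-0.0, 0.0, 0.0]
grip_width: 0.666
gripper_force: 0.0
```

```bash
python3 - <<'E'
from h import *
im=snap("side","s9.png"); cv2.imwrite("pics/s9c.png",cv2.resize(im[100:320,200:400],(545,600),interpolation=cv2.INTER_CUBIC))
t=snap("top","t9.png"); find("top",t); find("side",im)
p,M,s=state(); print(p,s["qpos"].round(2))
for k in(1,-1): pick(.3695,.3498,1.672,k)
E
```

```text
top [304. 141.] 333 [0.6886 0.0442 0.0058] 0.731
top [339. 146.] 393 [ 0.6761 -0.0562 -0.0662] 0.473
top [192. 250.] 559 [0.3693 0.3499 1.6908] 0.214
side [273. 195.] 696 [ 0.6651 -0.0628  1.3856] 0.453
side [363. 296.] 411 [0.3676 0.3508 1.6794] 0.555
[0.50105071 0.05333882 0.25181574] [ 0.05 -0.72  2.43 -0.14  0.65 -1.38]
delta [-0.1372  0.3521 -0.0579] rot [ 0.0035  0.009  -1.4038] |r| 1.404 tcp [0.364 0.405 0.194]
delta [-0.1372  0.3521 -0.0579] rot [-1.2631  1.2149  1.3292] |r| 2.2 tcp [0.364 0.405 0.194]
```

View pics/s9c.png

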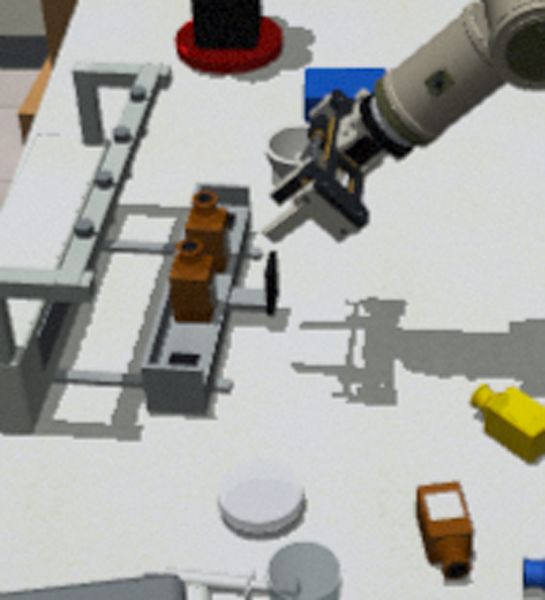

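```bash
python3 - <<'E'
from h import *
im=cv2.imread("pics/t9.png"); h=cv2.cvtColor(im,cv2.COLOR_BGR2HSV)
b=((h[...,0]>105)&(h[...,0]<130)&(h[...,1]>120)&(h[...,2]>40)); b[:,:140]=0;b[:,200:]=0; b[:260]=0
for c,s,l in blobs(cv2.morphologyEx(b.astype(np.uint8),cv2.MORPH_CLOSE,np.ones((5,5))),60):
    cn,_=cv2.findContours(l.astype(np.uint8),cv2.RETR_EXTERNAL,2); m=np.zeros(l.shape,np.uint8); cv2.drawContours(m,cn,-1,1,-1)
    P=ray("top",c,.023); r=min((fit(m,[P[0],P[1],a]) for a in np.arange(-3,3,.8)),key=lambda r:r[1]); print(c,s,r)
cv2.imwrite("pics/cr.png",cv2.resize(im[160:320,120:280],(600,600),interpolation=cv2.INTER_CUBIC))
print(ray("top",(158,202),.095),ray("top",(143,195),0.))
E
```

```text
[167.33925926 298.04296296] [155 278  25  37 675] (array([ 0.24316717,  0.40343712, -0.03989266]), np.float64(0.22518518518518518))
[0.48727027 0.42077614 0.095     ] [0.52554541 0.50645326 0.        ]
```

View pics/cr.png

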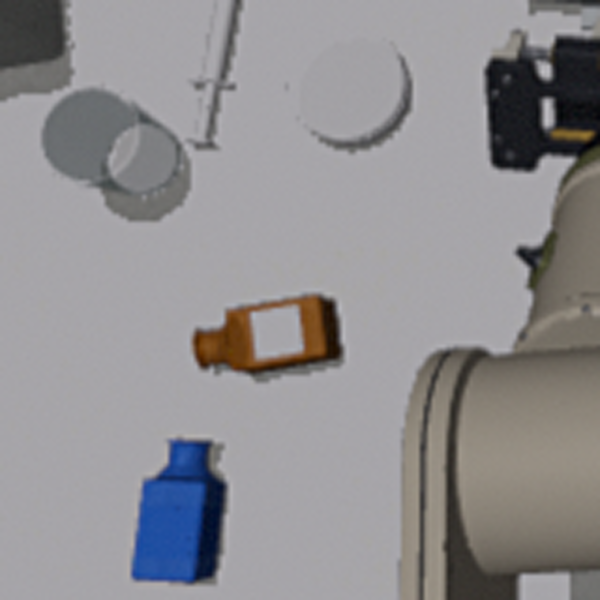

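apply_moves(
  series=[
    [-0.008, 0.023, 0, 0, 0, -0.094],
    [-0.017, 0.047, 0, 0, 0, -0.187],
    [-0.026, 0.07, 0, 0, 0, -0.281],
    [-0.035, 0.094, 0, 0, 0, -0.374],
    [-0.045, 0.116, 0, 0.001, 0.003, -0.468],
  ],
  grip=0.075,
)

```text
time: 22.7
eef_pos: [0.4616, 0.1535, 0.2425]
ee_rot: [0.361, 0.194, 0.909, -0.079]
wrist_force: [0.1, -0.0, -0.7]
grip_width: 0.805
gripper_force: 0.0
```

apply_moves(
  series=[
    [-0.009, 0.023, 0, 0, 0, -0.094],
    [-0.018, 0.047, 0, 0, 0, -0.187],
    [-0.027, 0.07, 0, 0, 0, -0.281],
    [-0.036, 0.094, 0, 0, 0, -0.374],
    [-0.046, 0.116, 0, 0.001, 0.003, -0.468],
  ],
)

```text
time: 23.2
eef_pos: [0.4154, 0.2706, 0.2415]
ee_rot: [0.331, 0.399, 0.84, -0.161]
wrist_force: [-0.3, -0.6, 0.5]
grip_width: 0.808
gripper_force: 0.0
```

apply_moves(
  series=[
    [-0.009, 0.023, -0.01, 0, 0, -0.094],
    [-0.018, 0.047, -0.02, 0, 0, -0.187],
    [-0.027, 0.07, -0.03, 0, 0, -0.281],
    [-0.036, 0.094, -0.04, 0, 0, -0.374],
    [-0.046, 0.116, -0.05, 0.001, 0.003, -0.468],
  ],
)

```text
time: 23.7
eef_pos: [0.3695, 0.3862, 0.1905]
ee_rot: [0.283, 0.583, 0.725, -0.233]
wrist_force: [1.0, 0.4, -0.0]
grip_width: 0.808
gripper_force: 0.0
```

```bash
python3 - <<'E'
from h import *
p,M,s=state(); print(p,s["qpos"].round(2),s["grip_width"]*.093)
im=snap("side"); find("side",im); find("top",snap("top","t10.png"))
pick(.3695,.3498,1.675,1,hover=0,off=.005)
E
```

```text
[0.36946573 0.38616917 0.19050567] [ 0.98  0.47  1.45 -0.52  1.78  0.8 ] 0.07514107427686055
side [272. 195.] 691 [ 0.6645 -0.0657  1.3843] 0.448
side [363. 296.] 414 [0.3672 0.3522 1.6916] 0.554
top [304. 141.] 349 [ 0.6799  0.0437 -0.0127] 0.658
top [339. 144.] 339 [ 0.6767 -0.0559 -0.0995] 0.7
top [191. 249.] 574 [0.3695 0.3522 1.703 ] 0.189
delta [-0.0049  0.0143 -0.1146] rot [-0.0305 -0.0163 -0.1103] |r| 0.116 tcp [0.364 0.4   0.074]
```

apply_moves(
  series=[
    [-0.002, 0.005, 0, -0.01, -0.005, -0.04],
    [-0.004, 0.01, 0, -0.02, -0.01, -0.08],
    [-0.005, 0.0145, 0, -0.03, -0.016, -0.11],
    [-0.005, 0.0145, 0, -0.0305, -0.016, -0.11],
  ],
)

```text
time: 24.2
eef_pos: [0.3652, 0.3995, 0.1925]
ee_rot: [0.285, 0.619, 0.687, -0.254]
wrist_force: [-0.4, -0.3, -0.1]
grip_width: 0.807
gripper_force: 0.0
```

```bash
python3 - <<'E'
from h import *
pick(.3695,.3505,1.675,1,hover=0,off=.005)
E
```

```text
delta [-0.001   0.0017 -0.1186] rot [-0.0023  0.0037 -0.0015] |r| 0.005 tcp [0.364 0.401 0.074]
```

apply_moves(
  series=[
    [0, 0.001, -0.03, 0, 0, 0],
    [-0.001, 0.002, -0.06, 0, 0, 0],
    [-0.001, 0.002, -0.085, 0, 0, 0],
    [-0.001, 0.002, -0.105, 0, 0, 0],
    [-0.001, 0.002, -0.117, 0, 0, 0],
  ],
)

```text
time: 24.7
eef_pos: [0.3635, 0.4007, 0.0746]
ee_rot: [0.285, 0.618, 0.687, -0.254]
wrist_force: [0.1, 0.9, -0.3]
grip_width: 0.806
gripper_force: 0.0
```

apply_moves(
  series=[
    [0, 0, 0, 0, 0, 0],
    [0, 0, 0, 0, 0, 0],
    [0, 0, 0, 0, 0, 0],
    [0, 0, 0, 0, 0, 0],
    [0, 0, 0, 0, 0, 0],
  ],
  grip=0.038,
)

```text
time: 25.2
eef_pos: [0.3643, 0.4022, 0.0777]
ee_rot: [0.285, 0.619, 0.687, -0.253]
wrist_force: [-0.2, 1.9, 4.1]
grip_width: 0.504
gripper_force: 29.6
```

apply_moves(
  series=[
    [0, 0, 0, 0, 0, 0],
    [0, 0, 0, 0, 0, 0],
    [0, 0, 0, 0, 0, 0],
  ],
)

```text
time: 25.5
eef_pos: [0.3643, 0.4022, 0.0777]
ee_rot: [0.285, 0.619, 0.687, -0.253]
wrist_force: [0.4, 1.7, 6.3]
grip_width: 0.502
gripper_force: 29.6
```

```bash
python3 - <<'E'
from h import *
p,M,s=state(); print(p,s["qpos"].round(2),s["grip_width"]*.093)
find("side",snap("side","s11.png"))
place(.3695,.3505,1.675,3); togo(.1,5)
E
```

```text
[0.36428707 0.40221923 0.07769373] [ 0.99  0.69  1.37 -0.47  1.71  0.97] 0.04665310890496988
side [273. 195.] 696 [ 0.6652 -0.0672  1.3762] 0.453
u 1.677 place tcp [0.6032 0.1341 0.144 ] grasp [0.649 0.131 0.098] heading [ 0.71 -0.05 -0.7 ] yerr -0.0
delta [ 0.2389 -0.2681  0.1663] rot [ 1.2612 -1.2025 -1.3288] | per call [ 0.0478 -0.0536  0.0333] [ 0.2522 -0.2405 -0.2658]
[ 0.1  -0.53 -0.84] [-0.46  1.78  1.06]
[ 0.2  -0.34 -0.92] [-0.4   1.51  1.32]
[ 0.36 -0.18 -0.92] [-0.36  1.23  1.55]
[ 0.54 -0.08 -0.84] [-0.34  0.96 -4.48]
```

apply_moves(
  series=[
    [0, 0, 0.01, 0, 0, 0],
    [0, 0, 0.03, 0, 0, 0],
    [0, 0, 0.06, 0, 0, 0],
    [0, 0, 0.09, 0, 0, 0],
    [0, 0, 0.13, 0, 0, 0],
  ],
)

```text
time: 26.05
eef_pos: [0.3633, 0.4009, 0.2078]
ee_rot: [0.285, 0.619, 0.687, -0.254]
wrist_force: [0.2, 0.2, -0.7]
grip_width: 0.499
gripper_force: 29.6
```

apply_moves(
  series=[
    [0.009, -0.011, 0.008, 0.05, -0.048, -0.053],
    [0.018, -0.021, 0.016, 0.101, -0.096, -0.106],
    [0.028, -0.032, 0.024, 0.151, -0.144, -0.159],
    [0.038, -0.043, 0.032, 0.202, -0.192, -0.213],
    [0.048, -0.0536, 0.036, 0.2522, -0.2405, -0.2658],
  ],
)

```text
time: 26.55
eef_pos: [0.4124, 0.3475, 0.245]
ee_rot: [0.249, 0.762, 0.585, -0.123]
wrist_force: [0.6, -0.1, -0.2]
grip_width: 0.503
gripper_force: 29.6
```

apply_moves(
  series=[
    [0.009, -0.011, 0, 0.05, -0.048, -0.053],
    [0.018, -0.021, 0, 0.101, -0.096, -0.106],
    [0.028, -0.032, 0, 0.151, -0.144, -0.159],
    [0.038, -0.043, 0, 0.202, -0.192, -0.213],
    [0.048, -0.0536, 0, 0.2522, -0.2405, -0.2658],
  ],
)

```text
time: 27.05
eef_pos: [0.4602, 0.2936, 0.2441]
ee_rot: [0.201, 0.867, 0.457, 0.011]
wrist_force: [-0.1, 0.3, -1.1]
grip_width: 0.506
gripper_force: 29.6
```

apply_moves(
  series=[
    [0.009, -0.011, 0, 0.05, -0.048, -0.053],
    [0.018, -0.021, 0, 0.101, -0.096, -0.106],
    [0.028, -0.032, 0, 0.151, -0.144, -0.159],
    [0.038, -0.043, 0, 0.202, -0.192, -0.213],
    [0.048, -0.0536, 0, 0.2522, -0.2405, -0.2658],
  ],
)

```text
time: 27.55
eef_pos: [0.5081, 0.2399, 0.2441]
ee_rot: [0.144, 0.93, 0.306, 0.144]
wrist_force: [0.4, -0.2, -0.6]
grip_width: 0.502
gripper_force: 29.6
```

apply_moves(
  series=[
    [0.009, -0.011, 0, 0.05, -0.048, -0.053],
    [0.018, -0.021, 0, 0.101, -0.096, -0.106],
    [0.028, -0.032, 0, 0.151, -0.144, -0.159],
    [0.038, -0.043, 0, 0.202, -0.192, -0.213],
    [0.048, -0.0536, 0, 0.2522, -0.2405, -0.2658],
  ],
)

```text
time: 28.05
eef_pos: [0.556, 0.1862, 0.244]
ee_rot: [0.08, 0.949, 0.141, 0.271]
wrist_force: [0.4, 0.1, -2.0]
grip_width: 0.501
gripper_force: 29.6
```

apply_moves(
  series=[
    [0.009, -0.011, 0, 0.05, -0.048, -0.053],
    [0.018, -0.021, 0, 0.101, -0.096, -0.106],
    [0.028, -0.032, 0, 0.151, -0.144, -0.159],
    [0.038, -0.043, 0, 0.202, -0.192, -0.213],
    [0.047, -0.0536, 0, 0.2522, -0.2405, -0.2658],
  ],
)

```text
time: 28.55
eef_pos: [0.603, 0.1326, 0.2439]
ee_rot: [0.012, 0.922, -0.03, 0.385]
wrist_force: [0.2, -0.1, -1.2]
grip_width: 0.499
gripper_force: 29.6
```

```bash
python3 - <<'E'
from h import *
p,M,s=state(); print(p,s["qpos"].round(2),s["grip_width"]*.093,s["gripper_force"])
togo()
im=snap("side"); cv2.imwrite("pics/s12.png",cv2.resize(im[70:290,200:460],(709,600)))
E
```

```text
[0.60302537 0.13260348 0.24392483] [ 0.23 -0.25  2.13 -0.42  0.53  2.15] 0.046393663443571084 29.581292867660522
delta [ 0.0002  0.0015 -0.1   ] rot [-0.0018  0.0018  0.001 ] | per call [ 0.0002  0.0015 -0.1   ] [-0.0018  0.0018  0.001 ]
```

View pics/s12.png

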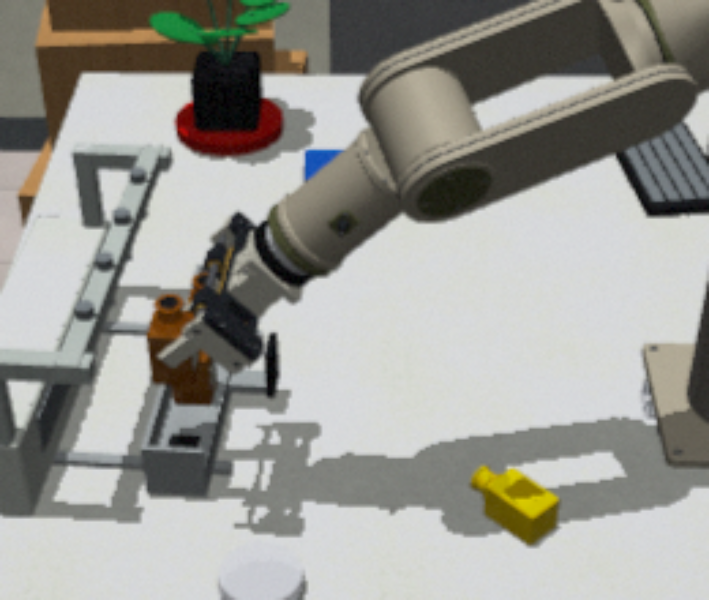

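apply_moves(
  series=[
    [0, 0.001, -0.03, 0, 0, 0],
    [0, 0.0015, -0.06, 0, 0, 0],
    [0, 0.0015, -0.08, -0.001, 0.001, 0.001],
    [0, 0.0015, -0.09, -0.0018, 0.0018, 0.001],
    [0, 0.0015, -0.098, -0.0018, 0.0018, 0.001],
  ],
)

```text
time: 29.1
eef_pos: [0.6022, 0.1347, 0.144]
ee_rot: [0.014, 0.924, -0.027, 0.382]
wrist_force: [-2.6, -1.4, 3.1]
grip_width: 0.501
gripper_force: 29.4
```

apply_moves(
  series=[
    [0, 0, -0.001, 0, 0, 0],
    [0, 0, -0.002, 0, 0, 0],
    [0, 0, -0.003, 0, 0, 0],
    [0, 0, -0.004, 0, 0, 0],
    [0, 0, -0.004, 0, 0, 0],
  ],
)

```text
time: 29.6
eef_pos: [0.6041, 0.135, 0.1428]
ee_rot: [0.013, 0.923, -0.028, 0.385]
wrist_force: [-1.5, -2.1, 5.8]
grip_width: 0.493
gripper_force: 29.8
```

apply_moves(
  series=[
    [0, 0, 0, 0, 0, 0],
    [0, 0, 0, 0, 0, 0],
    [0, 0, 0, 0, 0, 0],
    [0, 0, 0, 0, 0, 0],
  ],
  grip=0.06,
)

```text
time: 30.0
eef_pos: [0.6027, 0.1351, 0.1403]
ee_rot: [0.013, 0.923, -0.028, 0.383]
wrist_force: [0.4, -0.7, -0.4]
grip_width: 0.644
gripper_force: 0.0
```

apply_moves(
  series=[
    [-0.01, 0.001, 0.01, 0, 0, 0],
    [-0.03, 0.002, 0.03, 0, 0, 0],
    [-0.055, 0.004, 0.055, 0, 0, 0],
    [-0.08, 0.006, 0.08, 0, 0, 0],
    [-0.1, 0.007, 0.1, 0, 0, 0],
  ],
)

```text
time: 30.5
eef_pos: [0.5017, 0.1422, 0.2415]
ee_rot: [0.012, 0.923, -0.028, 0.383]
wrist_force: [0.1, 0.1, 0.2]
grip_width: 0.646
gripper_force: 0.0
```

```bash
python3 - <<'E'
from h import *
im=snap("side","s13.png"); t=snap("top","t13.png")
cv2.imwrite("pics/c13.png",np.hstack([cv2.resize(im[120:280,220:320],(375,600),interpolation=cv2.INTER_CUBIC),cv2.resize(t[90:250,250:360],(412,600),interpolation=cv2.INTER_CUBIC)]))
L=S+[0,0,.097]; print(proj("top",L).round(1),proj("side",L).round(1),proj("top",S).round(1))
p,M,s=state(); print(p,s["qpos"].round(2))
x=np.array([.998,-.064,0]); 
H=ori(-.064,1.13,1); g=(S[1]+S[2])/2*[1,1,0]-.083*x+[0,0,.07]; print(g)
go(g,H,back=.13)
go(g,ori(-.064,1.13,-1),back=.13)
E
```

```text
[[373.9 140.6]
 [338.7 138.3]
 [303.6 136. ]
 [268.5 133.9]] [[278.5 156.5]
 [274.  172.1]
 [269.  189.1]
 [263.7 207.7]] [[369.  152.5]
 [337.  150.4]
 [305.  148.3]
 [273.  146.4]]
[0.50282274 0.14294177 0.2446806 ] [ 0.33 -0.57  2.35 -0.46  0.65  2.23]
[0.566766 0.001212 0.07    ]
delta [-0.0191 -0.1364  0.0017] rot [-1.812   0.1115  2.5609] |r| 3.139 tcp [0.484 0.007 0.246]
delta [-0.0191 -0.1364  0.0017] rot [ 0.0209  0.3512 -0.0035] |r| 0.352 tcp [0.484 0.007 0.246]
```

View pics/c13.png

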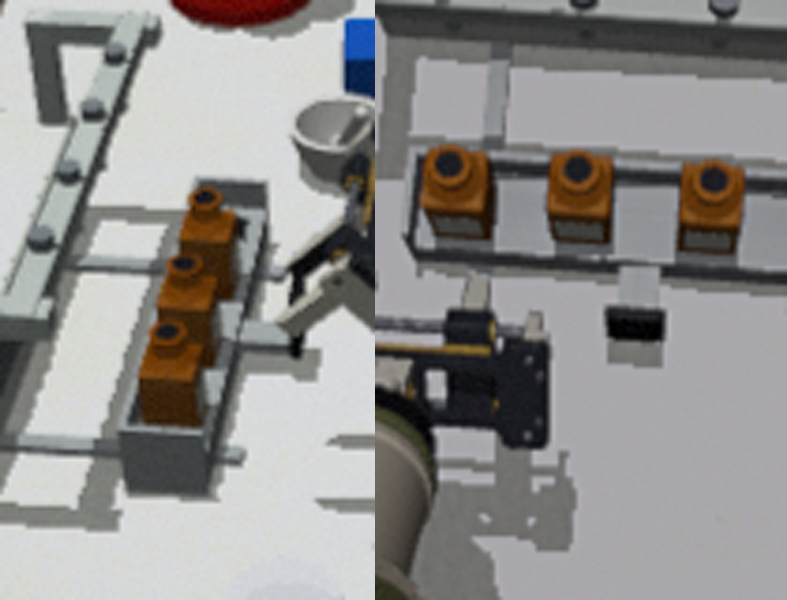

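apply_moves(
  series=[
    [-0.002, -0.027, 0, 0.004, 0.07, 0],
    [-0.004, -0.055, 0, 0.008, 0.14, 0],
    [-0.006, -0.083, 0, 0.012, 0.21, 0],
    [-0.008, -0.11, 0, 0.016, 0.28, 0],
    [-0.009, -0.137, 0, 0.021, 0.351, -0.003],
  ],
  grip=0.0,
)

```text
time: 31.1
eef_pos: [0.4937, 0.0036, 0.2397]
ee_rot: [0.008, 0.976, -0.031, 0.214]
wrist_force: [0.4, -0.1, -0.3]
grip_width: 0.263
gripper_force: 0.0
```

apply_moves(
  series=[
    [0, 0, -0.03, 0, 0, 0],
    [0, 0, -0.06, 0, 0, 0],
    [0, 0, -0.085, 0, 0, 0],
    [0, 0, -0.105, 0, 0, 0],
    [0, 0, -0.118, 0, 0, 0],
  ],
)

```text
time: 31.6
eef_pos: [0.4925, 0.0047, 0.119]
ee_rot: [0.008, 0.976, -0.031, 0.214]
wrist_force: [0.3, 0.3, -0.2]
grip_width: 0.008
gripper_force: 0.0
```

```bash
python3 - <<'E'
from h import *
p,M,s=state(); print(p,s["qpos"].round(2),s["grip_width"],s["wrist_force"].round(1))
go([.522,.004,.065],ori(-.064,1.13,-1))
t=snap("top","t14.png"); g=cv2.cvtColor(t,cv2.COLOR_BGR2GRAY); d=(g<50); d[:,:355]=0; d[:,385:]=0; d[:140]=0; d[165:]=0
for c,s,l in blobs(d): print(c.round(1),s,ray("top",c,.045).round(4))
E
```

```text
[0.49250108 0.00465903 0.11898206] [-0.1  -0.31  2.3   0.02  0.72  1.52] 0.008424416384225574 [ 0.3  0.3 -0.2]
delta [0.0018 0.0011 0.0048] rot [ 0.0023 -0.0103  0.0007] |r| 0.011 tcp [0.494 0.006 0.124]
[371.4 140.5] [355 140  28   4  47] [ 0.6765 -0.1466  0.045 ]
[369. 152.] [364 147  11  11 114] [ 0.6423 -0.1392  0.045 ]
[364.9 163.7] [355 163  25   2  35] [ 0.6082 -0.127   0.045 ]
```

apply_moves(
  series=[
    [0.005, 0, 0.002, 0, 0, 0],
    [0.01, -0.0005, 0.004, 0, 0, 0],
    [0.015, -0.001, 0.004, 0, 0, 0],
    [0.019, -0.001, 0.004, 0, 0, 0],
    [0.022, -0.001, 0.004, 0, 0, 0],
  ],
)

```text
time: 32.15
eef_pos: [0.5167, 0.004, 0.1272]
ee_rot: [0.008, 0.976, -0.031, 0.216]
wrist_force: [-0.9, 0.1, 0.8]
grip_width: 0.002
gripper_force: 0.0
```

apply_moves(
  series=[
    [0.002, 0, 0, 0, 0, 0],
    [0.004, 0, 0, 0, 0, 0],
    [0.006, 0, 0, 0, 0, 0],
    [0.008, -0.0005, 0, 0, 0, 0],
    [0.01, -0.0005, 0, 0, 0, 0],
  ],
)

```text
time: 32.65
eef_pos: [0.5258, 0.0036, 0.1263]
ee_rot: [0.008, 0.976, -0.031, 0.215]
wrist_force: [-1.6, 1.1, 0.8]
grip_width: 0.005
gripper_force: 0.8
```

apply_moves(
  series=[
    [0.003, 0, 0, 0, 0, 0],
    [0.006, -0.0005, 0, 0, 0, 0],
    [0.009, -0.0005, 0, 0, 0, 0],
    [0.012, -0.001, 0, 0, 0, 0],
    [0.015, -0.001, 0, 0, 0, 0],
  ],
)

```text
time: 33.15
eef_pos: [0.541, 0.0025, 0.1263]
ee_rot: [0.008, 0.976, -0.031, 0.215]
wrist_force: [-1.3, 0.2, -0.4]
grip_width: 0.005
gripper_force: 0.8
```

apply_moves(
  series=[
    [0.004, 0, 0, 0, 0, 0],
    [0.008, -0.0005, 0, 0, 0, 0],
    [0.012, -0.001, 0, 0, 0, 0],
    [0.016, -0.001, 0, 0, 0, 0],
    [0.02, -0.001, 0, 0, 0, 0],
  ],
)

```text
time: 33.65
eef_pos: [0.5611, 0.0014, 0.1264]
ee_rot: [0.008, 0.976, -0.031, 0.215]
wrist_force: [-2.0, -0.4, 0.0]
grip_width: 0.006
gripper_force: 0.9
```

```bash
python3 - <<'E'
from h import *
p,M,s=state(); print(p,s["wrist_force"].round(1),(p+.065*M[:,2]).round(4))
t=snap("top"); g=cv2.cvtColor(t,cv2.COLOR_BGR2GRAY); d=(g<50); d[:,:355]=0; d[:,385:]=0; d[:115]=0; d[165:]=0
for c,s,l in blobs(d): print(c.round(1),s,ray("top",c,.045).round(4))
E
```

```text
[0.56113063 0.00139033 0.12637903] [-2.  -0.4  0. ] [ 5.884e-01 -5.000e-04  6.740e-02]
[369.2 125.6] [355 123  29   7  93] [ 0.7211 -0.1414  0.045 ]
[369.7 137.4] [364 132  12  12 117] [ 0.6855 -0.142   0.045 ]
[368.8 150.3] [355 146  29   7  85] [ 0.6474 -0.139   0.045 ]
```

apply_moves(
  series=[
    [0.004, 0, 0, 0, 0, 0],
    [0.008, -0.0005, 0, 0, 0, 0],
    [0.012, -0.001, 0, 0, 0, 0],
    [0.016, -0.001, 0, 0, 0, 0],
    [0.02, -0.001, 0, 0, 0, 0],
  ],
)

```text
time: 34.2
eef_pos: [0.5812, 0.0004, 0.1265]
ee_rot: [0.008, 0.976, -0.031, 0.216]
wrist_force: [-2.0, -0.6, 0.7]
grip_width: 0.004
gripper_force: 0.9
```

apply_moves(
  series=[
    [0.004, 0, 0, 0, 0, 0],
    [0.008, -0.0005, 0, 0, 0, 0],
    [0.012, -0.001, 0, 0, 0, 0],
    [0.015, -0.001, 0, 0, 0, 0],
    [0.018, -0.001, 0, 0, 0, 0],
  ],
)

```text
time: 34.7
eef_pos: [0.5991, -0.0005, 0.1264]
ee_rot: [0.008, 0.976, -0.031, 0.216]
wrist_force: [-1.7, -1.0, 1.0]
grip_width: 0.006
gripper_force: 0.8
```

apply_moves(
  series=[
    [0.001, 0, 0, 0, 0, 0],
    [0.002, 0, 0, 0, 0, 0],
    [0.003, 0, 0, 0, 0, 0],
    [0.004, 0, 0, 0, 0, 0],
  ],
)

```text
time: 35.1
eef_pos: [0.6028, -0.0006, 0.1264]
ee_rot: [0.008, 0.976, -0.031, 0.216]
wrist_force: [-1.5, -1.1, 0.5]
grip_width: 0.006
gripper_force: 0.8
```

```bash
python3 - <<'E'
from h import *
p,M,s=state(); print(p,s["wrist_force"].round(1),(p+.065*M[:,2]).round(4))
t=snap("top"); g=cv2.cvtColor(t,cv2.COLOR_BGR2GRAY); d=(g<50); d[:,:355]=0; d[:,385:]=0; d[:105]=0; d[165:]=0
for c,s,l in blobs(d): print(c.round(1),s,ray("top",c,.045).round(4))
E
```

```text
[ 6.02819093e-01 -5.54729959e-04  1.26429596e-01] [-1.5 -1.1  0.5] [ 0.6301 -0.0025  0.0675]
[369.5 111.9] [355 110  29   6  94] [ 0.7628 -0.1432  0.045 ]
[370.3 124.5] [365 119  12  11 117] [ 0.7244 -0.1445  0.045 ]
[369.6 136.4] [355 132  30   8 100] [ 0.6887 -0.142   0.045 ]
[355.7 154.8] [355 147   3  18  41] [ 0.634  -0.1018  0.045 ]
```

Not yet at the stop (about 5 mm left); I'll keep pushing in small steps until the force rises.

apply_moves(
  series=[
    [0.001, 0, 0, 0, 0, 0],
    [0.002, 0, 0, 0, 0, 0],
    [0.003, 0, 0, 0, 0, 0],
    [0.004, 0, 0, 0, 0, 0],
  ],
)

```text
time: 35.55
eef_pos: [0.6069, -0.0005, 0.1264]
ee_rot: [0.008, 0.976, -0.031, 0.216]
wrist_force: [-2.1, -1.2, -0.4]
grip_width: 0.004
gripper_force: 0.8
```

apply_moves(
  series=[
    [0.001, 0, 0, 0, 0, 0],
    [0.0015, 0, 0, 0, 0, 0],
    [0.002, 0, 0, 0, 0, 0],
  ],
)

```text
time: 35.85
eef_pos: [0.6083, -0.0005, 0.1262]
ee_rot: [0.008, 0.976, -0.031, 0.215]
wrist_force: [-10.8, -1.7, 7.4]
grip_width: 0.004
gripper_force: 5.1
```

apply_moves(
  series=[
    [-0.003, 0, 0, 0, 0, 0],
    [-0.015, 0, 0, 0, 0, 0],
    [-0.04, 0, 0, 0, 0, 0],
    [-0.075, 0, 0.03, 0, 0, 0],
    [-0.11, 0, 0.07, 0, 0, 0],
  ],
)

```text
time: 36.35
eef_pos: [0.4985, -0.0001, 0.1918]
ee_rot: [0.008, 0.977, -0.031, 0.213]
wrist_force: [1.8, 0.1, 1.7]
grip_width: 0.004
gripper_force: 0.0
```

apply_moves(
  series=[
    [0, -0.03, 0.02, 0, 0, 0],
    [0, -0.06, 0.04, 0, 0, 0],
    [0, -0.1, 0.06, 0, 0, 0],
    [0, -0.13, 0.06, 0, 0, 0],
    [0, -0.13, 0.06, 0, 0, 0],
  ],
)

```text
time: 36.85
eef_pos: [0.5015, -0.1338, 0.2559]
ee_rot: [0.01, 0.976, -0.032, 0.217]
wrist_force: [0.5, 1.5, 0.0]
grip_width: 0.005
gripper_force: 0.0
```

```bash
python3 - <<'E'
from h import *
im=snap("side","s15.png"); t=snap("top","t15.png")
cv2.imwrite("pics/c15.png",np.hstack([cv2.resize(im[100:260,190:300],(412,600),interpolation=cv2.INTER_CUBIC),cv2.resize(t[65:225,250:350],(375,600),interpolation=cv2.INTER_CUBIC)]))
g=cv2.cvtColor(t,cv2.COLOR_BGR2GRAY); d=(g<50); d[:,:355]=0; d[:,385:]=0; d[:105]=0; d[140:]=0
for c,s,l in blobs(d): print(c.round(1),s,ray("top",c,.045).round(4))
p,M,s=state(); print(p,s["wrist_force"].round(1))
E
```

```text
[368.9 110.2] [355 108  29   5  89] [ 0.7679 -0.1416  0.045 ]
[370.4 122.7] [365 118  12  11 108] [ 0.7297 -0.145   0.045 ]
[370.4 134.4] [355 126  30  12 105] [ 0.6947 -0.1441  0.045 ]
[ 0.50092615 -0.13095541  0.25398928] [-0.4  0.   0.4]
```

View pics/c15.png

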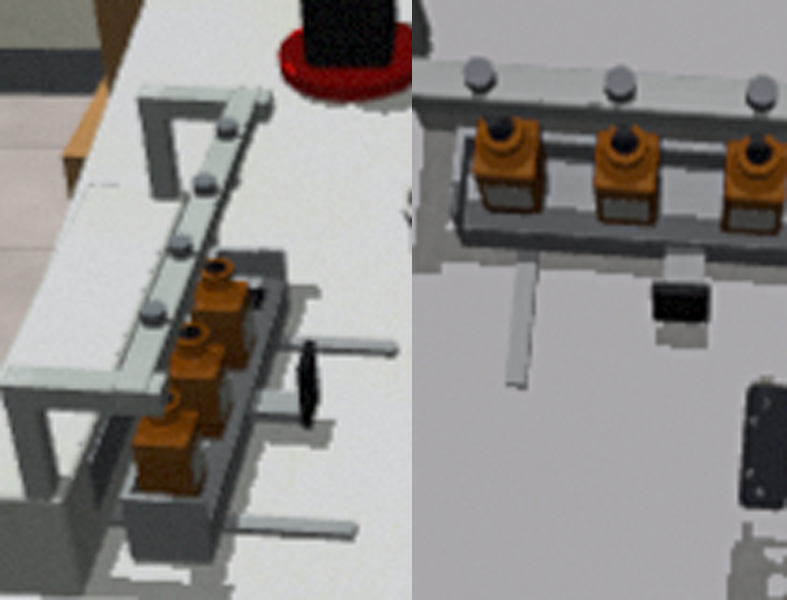

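```bash
python3 -c "
from bench import bot
print(bot.job_done())"
```

```text
the job is handed in; nothing more can be done
None
```

I handed the job in: all three amber bottles (the only ones present) were standing on their own squares, the ledge was pushed back to its home stop, and the last pictures showed nothing else knocked over; the judge returned no verdict.

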